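# Warm the middle-size tea cups

## Robot

A 6-joint arm with a two-finger parallel gripper is mounted at the origin on the work surface. World frame = base frame: x ahead of the robot, y to its left, z up, the work surface at z = 0. Lengths are in m, angles in rad, forces in N, time in s.
With the tool pointing down it reaches from about 0.35 to 0.725 m from the base axis. Payload 4.3 kg.
Tool frame: the origin (TCP) lies on the centre line of the jaws, within the pads' length; the fingertips stand 19 mm ahead of it and the grasp point (between the pads) is the TCP; z points along the fingers, x is the direction in which the jaws open and shut, and the axes are right-handed (so a half turn about z gives the same grasp; the last joint's range is limited). The gripper opens to 85 mm and grips with 20 to 120 N. Pads are 22 mm wide; open, the fingers measure 114 mm over their backs; the gripper's body (76 mm by 85 mm) begins 54 mm behind the grasp point. The pads swing forward as they close: fully open they stand 13 mm farther back than shut.
Start: joints at [-0.11, 0.377, 0.081, 1.274, 0, 1.46], TCP at [0.575, 0, 0.25] pointing down, gripper open.
Joint ranges: [-2.72, 2.72], [-0.84, 1.66], [-1.02, 1.22], [-1.77, 2.12], [-1.37, 1.28], [-3.14, 3.14]. Speed limits (rad/s): [2.57, 2.57, 3.14, 3.14, 3.14, 3.14].

## Interface

Orientations are given as [roll, pitch, yaw] about the fixed x, y, z axes, in that order (R = Rz(yaw) Ry(pitch) Rx(roll)).
In Python, from workcell import manip gives the robot as it stands.
- The arm moves only by the tool servo_tool, never from a script. Its argument "plan" is a list that holds one entry, the list of rows, each a list of 7 numbers: the shift along the world's x, y, z in m, then the turn, a rotation vector about the world's x, y, z in rad, then the finger opening in m, from 0 to 0.0854. A call has 1 to 5 rows; each row is the pose to reach, as a shift and turn from the pose measured when the call began; what a row does not reach only later rows make up. A row lasts 1/8 s, in which the tool goes at most 62.5 mm and 10.7 degrees, less where a joint would pass 70% of its speed; a pose out of reach is approached as far as the arm can. A call with a gripper value outside its range is refused whole. The fingers move at their own pace and stop on an object; "squeeze" is the grip in N (left out, the last holds). Time passes only in rows, so rows that repeat a pose let the fingers close. It gives the time, the measured TCP pose, the force and the opening at its end, in the units of the state.
- manip.sense(): the state, without advancing time (a new reading comes with each control period).
- manip.grab_frame(name): name is "scene" or "side" or "wrist"; returns a dict with "image" (400x640x3 uint8, blue, green, red), "camera_matrix" (3x3 intrinsics, pixels), "xyz" and "orientation" of the camera in the world. Camera axes: x right, y up, looking along -z (the intrinsics and any distortion apply to the point x, -y, -z); pixel columns grow to the right and rows downward; lengths in m; the calibration is good to about 2 mm. A picture is of the moment at which its call begins. There is no depth.
- manip.job_done(): hands the job in, once; it reports no verdict.
The state is a dict: "time": time; "joints": joint angles; "joint_velocities": joint speeds; "joint_efforts": joint torques, N m; "position": TCP position; "orientation": TCP orientation; "wrist_force": force on the tool from outside, world axes, zero at the start; "wrist_torque": the same for the moment, N m; "grip_width": finger opening in m.
Only numpy, scipy, OpenCV 4.12 (cv2) and the standard library are available. Lean on these libraries where they do the work, as an engineer would, in place of code of your own. Each camera call takes 0.05 s, during which the arm holds its last target.

## Task

Get the middle-size tea cups warming: swing the lamp well clear of the warming plate, take the steel tea caddy off the plate and stand it in the middle-tier tray with the scoop, and stand every cup of the middle size (58 mm across) upright on the plate inside the rail, leaving the smaller and larger cups standing in the bottom tray. When all of that is in place, swing the lamp fully back over the plate, slide the lock tab all the way off the start button, press the button right down, and slide the tab all the way back over it. Put everything down gently, without dropping it, and do not disturb the bowl, the scoop or the whisk.

Things in the scene. Friction and masses are not known exactly. Their poses are not given: they have to be found in the camera images.
- cup_1: straight-sided yellow-glazed tea cup of the MIDDLE size: no. 1 of up to 4; 58 mm across, 50 mm tall, open at the top, wall 4.5 mm, on a foot ring 43 mm across and 4 mm high; 100 to 170 g. Origin: centre of its underside, z up. At the start it stands upright somewhere in the bottom tray, in no fixed order among the other sizes; two to four of the four cups of this size are present, the rest are absent
- cup_2: straight-sided yellow-glazed tea cup of the MIDDLE size: no. 2 of up to 4; 58 mm across, 50 mm tall, open at the top, wall 4.5 mm, on a foot ring 43 mm across and 4 mm high; 100 to 170 g. Origin: centre of its underside, z up. At the start it stands upright somewhere in the bottom tray, in no fixed order among the other sizes; two to four of the four cups of this size are present, the rest are absent
- cup_3: straight-sided yellow-glazed tea cup of the MIDDLE size: no. 3 of up to 4; 58 mm across, 50 mm tall, open at the top, wall 4.5 mm, on a foot ring 43 mm across and 4 mm high; 100 to 170 g. Origin: centre of its underside, z up. At the start it stands upright somewhere in the bottom tray, in no fixed order among the other sizes; two to four of the four cups of this size are present, the rest are absent
- cup_4: straight-sided yellow-glazed tea cup of the MIDDLE size: no. 4 of up to 4; 58 mm across, 50 mm tall, open at the top, wall 4.5 mm, on a foot ring 43 mm across and 4 mm high; 100 to 170 g. Origin: centre of its underside, z up. At the start it stands upright somewhere in the bottom tray, in no fixed order among the other sizes; two to four of the four cups of this size are present, the rest are absent
- small_cup_1: look-alike SMALL cup of the same set, 46 mm across, 40 mm tall; origin at the centre of its underside. Stays in the bottom tray
- small_cup_2: look-alike SMALL cup of the same set, 46 mm across, 40 mm tall; origin at the centre of its underside. Stays in the bottom tray
- large_cup_1: look-alike LARGE cup of the same set, 70 mm across, 60 mm tall; origin at the centre of its underside. Stays in the bottom tray
- large_cup_2: look-alike LARGE cup of the same set, 70 mm across, 60 mm tall; origin at the centre of its underside. Stays in the bottom tray
- caddy: lidded brushed-steel tea caddy, a plain closed cylinder 60 mm across and 80 mm tall, 140 to 280 g. Origin: centre of its underside, z up. At the start it stands on the warming plate
- scoop: wooden tea scoop, 118 mm long, 30 mm wide, 12 mm high, lying along its x in the middle tray, in the half farther from the robot. Bystander
- whisk: bamboo whisk on its white ceramic rest, one piece 64 mm across and 129 mm tall, standing in the top tray. Origin: centre of its underside. Bystander
- bowl: shallow yellow-glazed bowl, 124 mm across, 43 mm tall, standing at the far end of the bottom tray. Origin: centre of its underside. Bystander
- tea_shelf: fixed dark cherry shelf rising in three 50 mm steps to the robot's left (along its y), with a white melamine tray on each step: the lowest, nearest the robot's centre line, holds the cups and the bowl, the middle one the scoop, the highest the whisk. Its x and y are level; it stands turned by up to 0.09 rad
- bottom_tray (a point): centre of the bottom tray's inner floor (18 mm above the table); the tray is 452 mm (x) by 252 mm (y) inside, its rim 10 mm above its floor and 4 mm thick. Axes as the shelf's
- middle_tray (a point): centre of the middle tray's inner floor (68 mm above the table); the tray is 352 mm (x) by 122 mm (y) inside, rim 10 mm above its floor. Axes as the shelf's. Its end nearer the robot (its -x half) is empty at the start: the caddy's place
- warmer: fixed cup warmer, grey base 250 mm (x) by 310 mm (y), 40 mm high, turned by up to 0.12 rad: heated steel plate on its left (+y) part, aluminium control strip on its right (-y) part, lamp post (22 mm thick, 283 mm tall with its hub) standing 150 mm from the plate centre on the +x side. Origin: centre of the underside
- plate (a point): centre of the steel warming plate's top (40 mm above the table); 222 mm (x) by 202 mm (y) inside a low steel rail that stands 9 mm above the plate and is 6 mm thick. Axes as the warmer's
- lamp_arm (a joint): angle of the swing lamp's arm, rad. 0 (a stop): arm points to the warmer's -x and the lamp hangs over the middle of the plate. Grows to 1.9 (a stop) as the arm swings clockwise seen from above, its end moving towards the warmer's +y, off the plate towards the cup tray. Stays where it is left; about 1 N at the grip moves it. Starts between 0 and 0.45
- lamp_grip (a point): middle of the lamp's upright black round grip, 18 mm across and 40 mm tall, standing on the end of the arm above the shade, 296 mm above the table, 150 mm from the hinge. The arm tube (15 mm thick) runs 26 mm below this point; a collar 24 mm across covers the lowest bit of the grip, from 22 mm below this point down; the shade under it is 112 mm across, its lower edge 204 mm and its top 266 mm above the table
- lamp_hinge (a point): point on the vertical hinge axis of the lamp arm, at the height of lamp_grip
- lock_tab (a joint): travel of the child-lock tab, m. 0 (a stop): its plate covers the start button. Grows to 0.050 (a stop) as the tab slides towards the warmer's -x, baring the button. Stays where it is left; about 1.5 N moves it
- tab_fin (a point): centre of the tab's upright black fin, 10 mm thick along the warmer's x (the sliding direction), 30 mm wide along y, 20 mm tall: its top is 71 mm, its foot (the top of the tab's 3 mm plate) 51 mm above the table. On the fin's -x side lies the strip's top, 40 mm above the table, between two guide rails 8 mm high and 41 mm apart; the plate reaches 42 mm beyond the fin's +x face
- start_button (a joint): travel of the grey start button, m: 0 is up, 0.005 fully down; a spring (2 N at the top, 5 N fully down) brings it back
- button_top (a point): middle of the start button's top face, 30 mm across, standing 6 mm above the control strip; pressed straight down. With the tab at 0.050 the tab's nearest edge is 28 mm from this point
Not all that is in view belongs to the job. What is shaped like the small_cup_2 but pink or purple is not meant.

How it is judged:
On the way, in this order (a step that is already met when the one before it is completed fails the run):
1. the lamp is swung clear of the plate (arm past 1.2 rad) (value of joint lamp_arm above 1.2 rad), for 0.2 s.
2. the caddy stands upright in the middle tray and every middle-size cup stands upright on the plate inside the rail, all released and at rest (x of cup_1 in the frame of plate between -0.092 and 0.092 m and y of cup_1 in the frame of plate between -0.082 and 0.082 m and z of cup_1 in the frame of plate between -0.005 and 0.006 m and angle between each of cup_1, cup_2, cup_3, cup_4, caddy's own z axis and vertical below 0.15 rad and contact force between each of cup_1, cup_2, cup_3, cup_4, caddy and the fingers below 0.1 N and linear speed of each of cup_1, cup_2, cup_3, cup_4, caddy below 0.05 m/s and x of cup_2 in the frame of plate between -0.092 and 0.092 m and y of cup_2 in the frame of plate between -0.082 and 0.082 m and z of cup_2 in the frame of plate between -0.005 and 0.006 m and x of cup_3 in the frame of plate between -0.092 and 0.092 m and y of cup_3 in the frame of plate between -0.082 and 0.082 m and z of cup_3 in the frame of plate between -0.005 and 0.006 m and x of cup_4 in the frame of plate between -0.092 and 0.092 m and y of cup_4 in the frame of plate between -0.082 and 0.082 m and z of cup_4 in the frame of plate between -0.005 and 0.006 m and x of caddy in the frame of middle_tray between -0.152 and 0.152 m and y of caddy in the frame of middle_tray between -0.04 and 0.04 m and z of caddy in the frame of middle_tray between -0.005 and 0.006 m), for 0.3 s.
3. the lamp is swung back over the plate (arm under 0.15 rad) (value of joint lamp_arm below 0.15 rad), for 0.2 s.
4. the lock tab is slid aside (over 0.040 m) (value of joint lock_tab above 0.04 m), for 0.1 s.
5. the start button is pressed down (over 0.004 m) with the tab aside (value of joint start_button above 0.004 m and value of joint lock_tab above 0.035 m), for 0.1 s.
6. the lock tab is slid back over the button (under 0.006 m) (value of joint lock_tab below 0.006 m), for 0.1 s.
At the end, for the whole second after the job is handed in: All middle-size cups upright (0.15 rad) on the plate inside the rail, caddy upright in the middle tray, small and large cups upright in the bottom tray, lamp arm under 0.15 rad, lock tab under 6 mm from covering the button; all released and at rest (all of step 2 and x of small_cup_1 in the frame of bottom_tray between -0.212 and 0.212 m and y of small_cup_1 in the frame of bottom_tray between -0.112 and 0.112 m and z of small_cup_1 in the frame of bottom_tray between -0.005 and 0.006 m and angle between each of small_cup_1, small_cup_2, large_cup_1, large_cup_2's own z axis and vertical below 0.15 rad and x of small_cup_2 in the frame of bottom_tray between -0.212 and 0.212 m and y of small_cup_2 in the frame of bottom_tray between -0.112 and 0.112 m and z of small_cup_2 in the frame of bottom_tray between -0.005 and 0.006 m and x of large_cup_1 in the frame of bottom_tray between -0.212 and 0.212 m and y of large_cup_1 in the frame of bottom_tray between -0.112 and 0.112 m and z of large_cup_1 in the frame of bottom_tray between -0.005 and 0.006 m and x of large_cup_2 in the frame of bottom_tray between -0.212 and 0.212 m and y of large_cup_2 in the frame of bottom_tray between -0.112 and 0.112 m and z of large_cup_2 in the frame of bottom_tray between -0.005 and 0.006 m and value of joint lamp_arm below 0.15 rad and value of joint lock_tab below 0.006 m); the robot touches nothing.
It fails at once if the bowl, the scoop or the whisk on its rest is moved more than 3 cm (distance of any of bowl, scoop, whisk from where it was at the start of the episode above 0.03 m).
It fails at once if a middle-size cup or the caddy is dropped (faster than 1.1 m/s out of the fingers, a fall of 6 cm) ((linear speed of cup_1 above 1.1 m/s and contact force between cup_1 and the fingers below 0.05 N) or (linear speed of cup_2 above 1.1 m/s and contact force between cup_2 and the fingers below 0.05 N) or (linear speed of cup_3 above 1.1 m/s and contact force between cup_3 and the fingers below 0.05 N) or (linear speed of cup_4 above 1.1 m/s and contact force between cup_4 and the fingers below 0.05 N) or (linear speed of caddy above 1.1 m/s and contact force between caddy and the fingers below 0.05 N)).
Of cup_1, cup_2, cup_3, cup_4 only 2 to 4 are there at a start; the rules pass over those that are not, and their reading is None.
At some moment in a run one of cup_1, cup_2, cup_3, cup_4, small_cup_1, small_cup_2, large_cup_1, large_cup_2 may be knocked a few centimetres aside while the robot is not near it.
It also fails if it takes over 210 s, if anything falls off the work surface, if the arm or the gripper's body presses on something with over 40 N, if the wrist force passes 120 N, or if a joint passes its speed limit or range.

## Working session

There is one attempt and no reset: what is moved stays moved. The work goes in short steps, Python scripts to look and compute and a tool call to move; the robot and the scene stay as the last step left them, time stands still between calls to the robot, and variables do not carry over. Pictures are saved under pics/ and viewed, and the job is handed in when it is done.

Besides the shell and the picture viewer there is one more tool, called after "Request:" by a JSON object that holds its "api" and its "payload". servo_tool: Moves the arm, as the interface text tells. Its arguments: {"type":"object","properties":{"plan":{"type":"array","items":{"type":"array","items":{"type":"array","items":{"type":"number"}}}},"squeeze":{"type":"number"}},"required":["plan"]}

```bash
ls; mkdir -p pics
cat > h.py <<'E'
from workcell import manip
import numpy as np, cv2
from scipy.spatial.transform import Rotation as R
def grab(n,save=None):
    f=manip.grab_frame(n)
    if save: cv2.imwrite('pics/'+save+'.png',f['image'])
    return f
def Rot(o):
    o=np.array(o,float)
    return R.from_euler('xyz',o).as_matrix() if o.size==3 else (R.from_quat(o).as_matrix() if o.size==4 else o)
def ray(f,u,v):
    K=np.array(f['camera_matrix']); d=np.linalg.inv(K)@[u,v,1]
    return np.array(f['xyz']), Rot(f['orientation'])@np.array([d[0],-d[1],-d[2]])
def onz(f,u,v,z):
    c,d=ray(f,u,v); return c+d*(z-c[2])/d[2]
def proj(f,p):
    q=Rot(f['orientation']).T@(np.array(p)-np.array(f['xyz'])); q=np.array([q[0],-q[1],-q[2]])
    w=np.array(f['camera_matrix'])@q; return w[:2]/w[2]
E
python3 - <<'E'
from h import *
for n in ['scene','side','wrist']:
    f=grab(n,n+'0'); print(n,[ (k,np.round(v,3).tolist()) for k,v in f.items() if k!='image'])
print(manip.sense())
E
```

```text
pics
scene [('camera_matrix', [[372.812, 0.0, 324.006], [0.0, 372.812, 200.512], [0.0, 0.0, 1.0]]), ('xyz', [0.924, 0.653, 0.978]), ('orientation', [0.703, -0.009, 2.571])]
side [('camera_matrix', [[398.348, 0.0, 318.78], [0.0, 398.348, 204.078], [0.0, 0.0, 1.0]]), ('xyz', [0.125, 0.899, 1.098]), ('orientation', [0.773, 0.013, -2.682])]
wrist [('camera_matrix', [[342.379, 0.0, 319.646], [0.0, 342.379, 199.522], [0.0, 0.0, 1.0]]), ('xyz', [0.575, 0.083, 0.372]), ('orientation', [-0.325, 0.002, -0.001])]
{'time': 0.15, 'joints': array([-1.10327310e-01,  3.77920639e-01,  7.99289683e-02,  1.27438531e+00,
       -6.55460656e-06,  1.46051321e+00]), 'joint_velocities': array([-0.0012147 , -0.00279578,  0.0046078 ,  0.00195142,  0.00020731,
       -0.00125075]), 'joint_efforts': array([ 1.00972400e-03, -4.64035428e+01,  2.70170492e+01,  1.39211598e-02,
       -6.30224304e-05,  7.89257683e-06]), 'position': array([5.74531832e-01, 4.02945570e-05, 2.49559507e-01]), 'orientation': array([-3.14142520e+00,  1.57177133e-03, -4.40591236e-05]), 'wrist_force': array([-2.15508047, -0.08279436, -0.12899752]), 'wrist_torque': array([-0.03104098, -0.03253695,  0.00841219]), 'grip_width': 0.08519339432303766}
```

View pics/scene0.png

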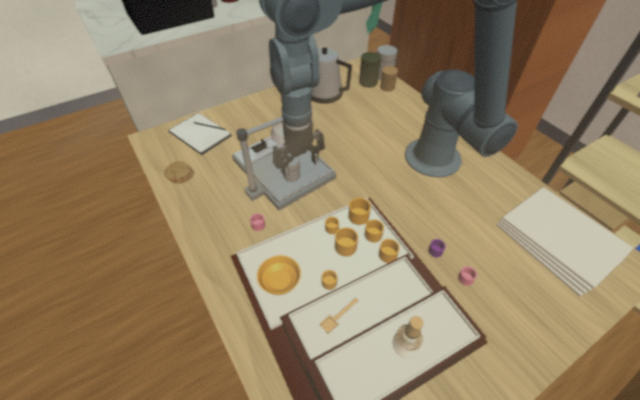

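View pics/side0.png

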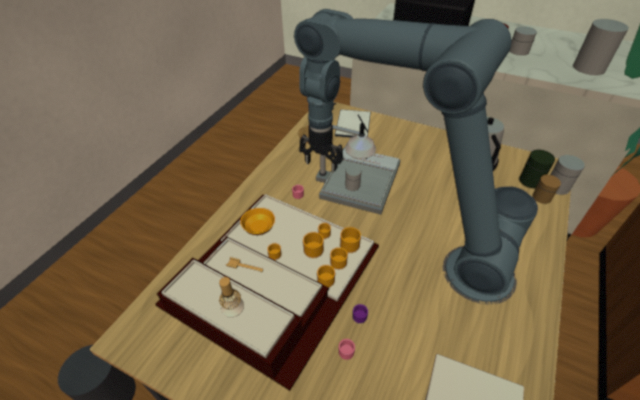

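View pics/wrist0.png

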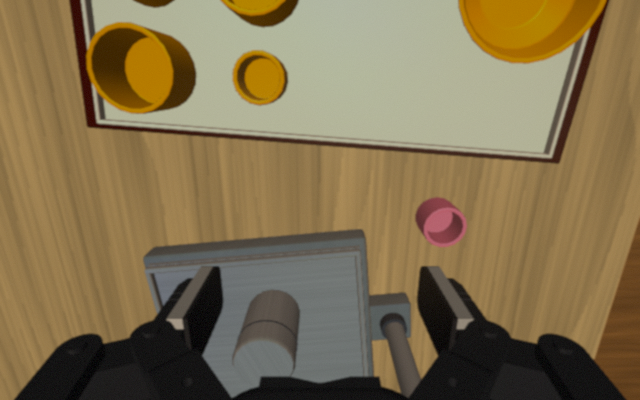

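Run:
```python
import cv2
a=cv2.imread('pics/scene0.png'); b=cv2.imread('pics/side0.png')
cv2.imwrite('pics/c1.png',cv2.resize(a[100:220,210:360],None,fx=5,fy=5,interpolation=cv2.INTER_CUBIC))
cv2.imwrite('pics/c2.png',cv2.resize(b[100:220,290:440],None,fx=5,fy=5,interpolation=cv2.INTER_CUBIC))
cv2.imwrite('pics/c3.png',cv2.resize(a[190:310,270:420],None,fx=5,fy=5,interpolation=cv2.INTER_CUBIC))
```

```text
(no output)
```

View pics/c1.png

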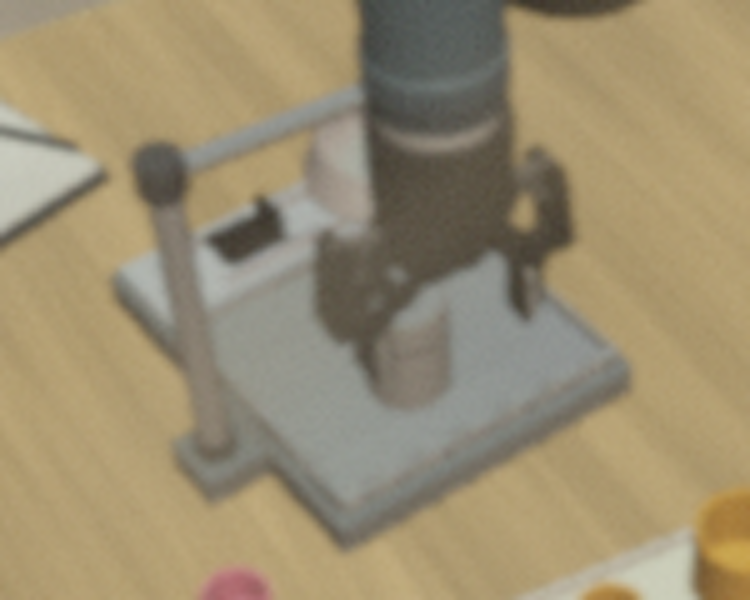

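View pics/c2.png

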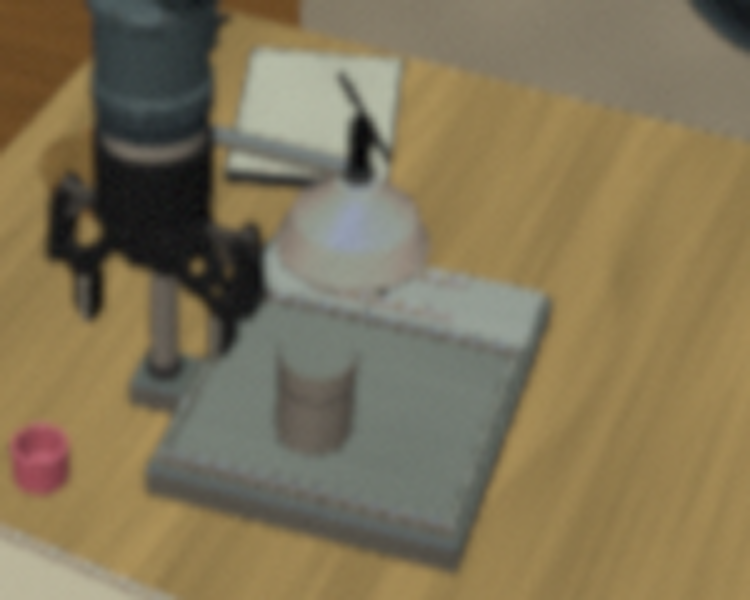

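View pics/c3.png

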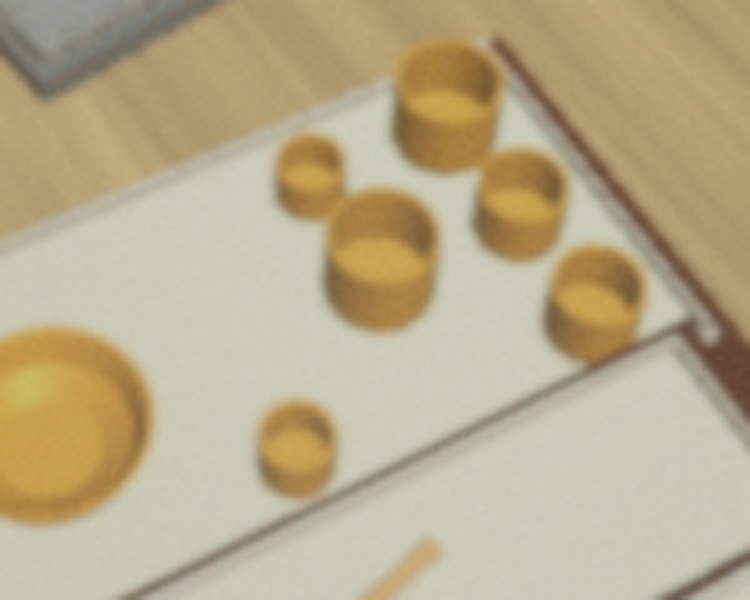

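Run:
```python
from h import *
s=grab('scene');d=grab('side')
for n,f,u,v in [('pp',s,279.4,201),('mp',s,336,172.4),('pm',s,233,155.5),('pp',d,320,192.4),('mp',d,381,209),('mm',d,399.6,160)]:
    print(n,onz(f,u,v,.04).round(3))
print('posttop s',onz(s,210+160/5,100+148/5+2,.283).round(3))
print('grip mid side',onz(d,290+361/5,100+150/5,.296).round(3))
# caddy top center: side crop (317,350)
print('caddy top',onz(d,290+317/5,100+352/5,.12).round(3), 'bottom scene',onz(s,210+412/5,100+395/5,.04).round(3))
# tray rim corners at z=.028 : 
for n,u,v in [('mid1',374,231),('mid2',389,250)]:
    pass
# cups: mask
for nm,f in (('s',s),('d',d)):
    hsv=cv2.cvtColor(f['image'],cv2.COLOR_BGR2HSV)
    m=cv2.inRange(hsv,(12,150,90),(28,255,255))
    n,l,st,c=cv2.connectedComponentsWithStats(m)
    for i in range(1,n):
        if st[i][4]>80: print(nm,st[i],c[i].round(1),onz(f,*c[i],.045).round(3))
```

```text
pp [ 0.612 -0.087  0.04 ]
mp [ 0.381 -0.098  0.04 ]
pm [ 0.652 -0.37   0.04 ]
pp [ 0.618 -0.078  0.04 ]
mp [ 0.379 -0.096  0.04 ]
mm [ 0.406 -0.393  0.04 ]
posttop s [ 0.66  -0.185  0.283]
grip mid side [ 0.505 -0.18   0.296]
caddy top [ 0.521 -0.164  0.12 ] bottom scene [ 0.527 -0.151  0.04 ]
s [ 507    0   95  142 3923] [549.7  55.8] [-0.961 -0.201  0.045]
s [350 198  31  43 568] [364.3 217.5] [0.419 0.12  0.045]
s [327 218  28  32 292] [340.2 233.4] [0.519 0.13  0.045]
s [382 240  14  21 164] [388.6 249.1] [0.429 0.253 0.045]
s [ 258  257   39   36 1021] [277.6 275. ] [0.747 0.154 0.045]
d [    0    65   308   335 29192] [136.8 242.3] [1.07  0.415 0.045]
d [335  78  15  27 270] [343.6  91.4] [ 0.835 -0.789  0.045]
d [613 156  27  31 280] [632.5 169.2] [-0.446 -0.73   0.045]
d [ 554  191   86  209 6621] [582.1 312.4] [-0.288  0.047  0.045]
d [240 208  35  27 718] [256.9 220.3] [0.755 0.152 0.045]
d [303 223  27  35 556] [315.8 240.7] [0.525 0.144 0.045]
d [ 317  227   44   61 1023] [339.5 255.1] [0.428 0.164 0.045]
d [268 244  13  16 165] [273.9 251.2] [0.63  0.245 0.045]
d [221 277  10  19 120] [225.7 286.5] [0.694 0.427 0.045]
d [610 375  30  25 414] [628.7 390.7] [-0.399  0.234  0.045]
d [133 379  22  21 226] [141.8 392.3] [0.702 0.778 0.045]
```

Request:
{"api": "servo_tool", "payload": {"plan": [[[-0.02,0.05,0.02,0,0,0,0.085],[-0.05,0.1,0.04,0,0,0,0.085],[-0.08,0.15,0.07,0,0,0,0.085],[-0.1,0.18,0.09,0,0,0,0.085],[-0.1,0.18,0.09,0,0,0,0.085]]]}}

```text
time: 0.88
position: [0.4743, 0.1821, 0.342]
orientation: [-3.14, -0.003, 0.004]
wrist_force: [0.5, -0.6, -0.3]
grip_width: 0.0852
```

Run:
```python
from h import *
for n in ['scene','side','wrist']: grab(n,n+'1')
a=cv2.imread('pics/scene1.png'); b=cv2.imread('pics/side1.png')
A=cv2.resize(a[100:220,210:360],None,fx=3,fy=3,interpolation=cv2.INTER_CUBIC);B=cv2.resize(b[100:220,290:440],None,fx=3,fy=3,interpolation=cv2.INTER_CUBIC)
cv2.imwrite('pics/c4.png',cv2.resize(a[100:200,220:345],None,fx=6,fy=6,interpolation=cv2.INTER_CUBIC))
cv2.imwrite('pics/c5.png',cv2.resize(b[100:220,290:440],None,fx=5,fy=5,interpolation=cv2.INTER_CUBIC))
print(manip.sense()['position'],manip.sense()['time'])
```

```text
[0.47497178 0.17948328 0.33914319] 1.025
```

View pics/wrist1.png

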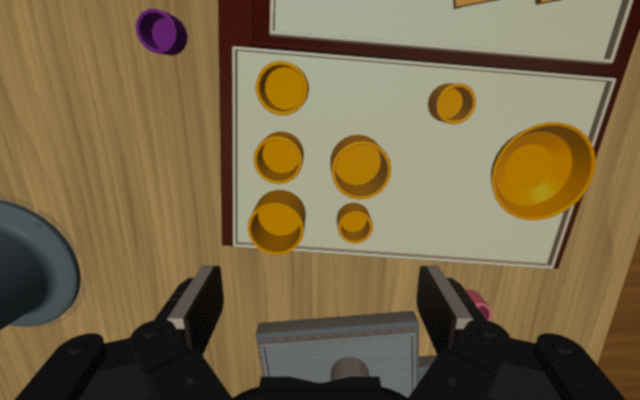

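View pics/c4.png

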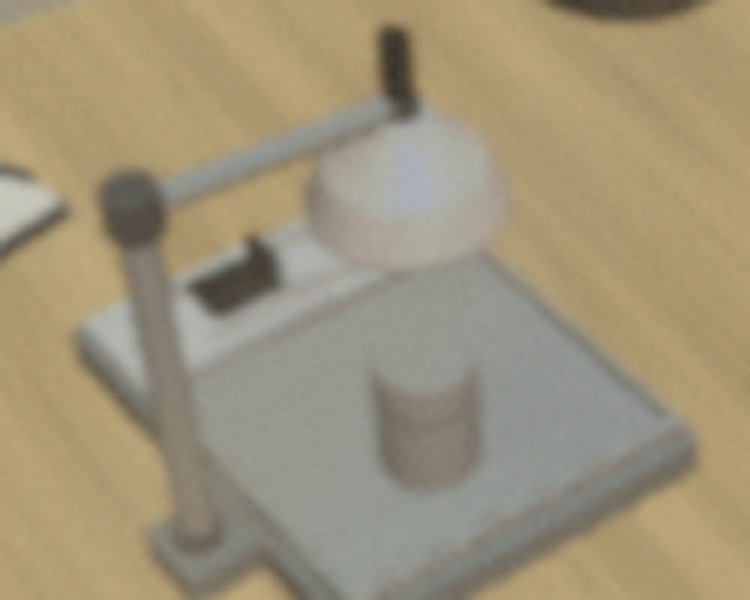

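View pics/c5.png

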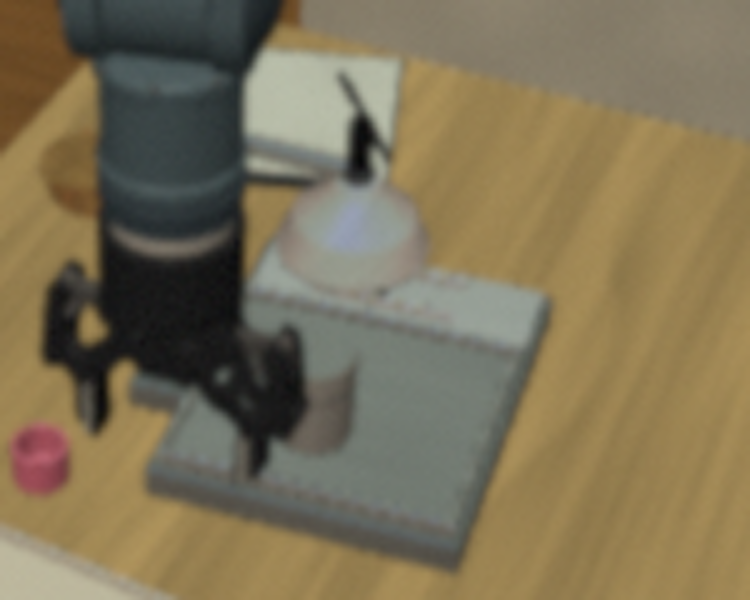

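```bash
cat >> h.py <<'E'
def tri(f1,p1,f2,p2):
    a,u=ray(f1,*p1); b,v=ray(f2,*p2); u/=np.linalg.norm(u);v/=np.linalg.norm(v)
    t=np.linalg.lstsq(np.array([u,-v]).T,b-a,rcond=None)[0]
    P,Q=a+u*t[0],b+v*t[1]; return (P+Q)/2,np.linalg.norm(P-Q)
def cups(f,lo=(12,150,60),hi=(28,255,255),amin=250,crop=None):
    hsv=cv2.cvtColor(f['image'],cv2.COLOR_BGR2HSV); m=cv2.inRange(hsv,lo,hi)
    if crop: mm=np.zeros_like(m); mm[crop[1]:crop[3],crop[0]:crop[2]]=1; m*=mm
    m=cv2.morphologyEx(m,cv2.MORPH_OPEN,np.ones((3,3)))
    cs,_=cv2.findContours(m,cv2.RETR_EXTERNAL,cv2.CHAIN_APPROX_NONE)
    return [c.reshape(-1,2) for c in cs if cv2.contourArea(c)>amin]
def rimfit(f,c,h,z0=.018):
    """hull points cast on rim plane; cup silhouette: far side from camera nadir is rim; fit circle"""
    P=np.array([onz(f,u,v,z0+h)[:2] for u,v in c])
    hull=cv2.convexHull(P.astype(np.float32)).reshape(-1,2)
    (x,y),r=cv2.minEnclosingCircle(P.astype(np.float32))
    cam=np.array(f['xyz'])[:2]; dr=(P.mean(0)-cam); dr/=np.linalg.norm(dr)
    return x,y,r,P
E
python3 - <<'E'
from h import *
s=grab('scene');d=grab('side');w=grab('wrist')
gt=tri(s,(285.8,105),d,(362,123.6));gb=tri(s,(287.2,119.2),d,(361.6,136.4));print(gt,gb)
print('gripmid',onz(s,286.5,112,.296),onz(d,361.8,130,.296))
print('hinge top', onz(s,220+135/6,100+178/6,.283+0.0))
def T(a,b):print(tri(s,(220+a[0]/6,100+a[1]/6),d,(290+b[0]/5,100+b[1]/5)))
T((425,365),(317,350))  # caddy top center
for c in cups(w):
    for h in (.04,.05,.06):
        x,y,r,P=rimfit(w,c,h); print(c.mean(0).round(),h,round(x,4),round(y,4),'diam',round(2*r,4))
E
```

```text
(array([ 0.51030737, -0.18931855,  0.31491425]), np.float64(0.0007902620574598152)) (array([ 0.50866544, -0.19093808,  0.26118395]), np.float64(0.000986456757019933))
gripmid [ 0.51349894 -0.18212549  0.296     ] [ 0.50576739 -0.17919808  0.296     ]
hinge top [ 0.6546763  -0.19182252  0.283     ]
(array([ 0.5220045 , -0.16340965,  0.11822807]), np.float64(0.005813029351261875))
[628. 325.] 0.04 0.9276 -0.0693 diam 0.2749
[628. 325.] 0.05 0.9164 -0.0611 diam 0.2681
[628. 325.] 0.06 0.9052 -0.0529 diam 0.2613
[355. 223.] 0.04 0.5193 0.0942 diam 0.0548
[355. 223.] 0.05 0.5182 0.0983 diam 0.0534
[355. 223.] 0.06 0.5171 0.1025 diam 0.0521
[278. 223.] 0.04 0.4211 0.0936 diam 0.0903
[278. 223.] 0.05 0.4224 0.0978 diam 0.088
[278. 223.] 0.06 0.4238 0.1019 diam 0.0858
[360. 167.] 0.04 0.524 0.1669 diam 0.0794
[360. 167.] 0.05 0.5228 0.1692 diam 0.0774
[360. 167.] 0.06 0.5216 0.1716 diam 0.0755
[279. 157.] 0.04 0.426 0.1784 diam 0.0636
[279. 157.] 0.05 0.4273 0.1805 diam 0.0621
[279. 157.] 0.06 0.4285 0.1826 diam 0.0605
[546. 170.] 0.04 0.7467 0.1585 diam 0.1277
[546. 170.] 0.05 0.74 0.161 diam 0.1246
[546. 170.] 0.06 0.7333 0.1636 diam 0.1214
[453. 101.] 0.04 0.626 0.2419 diam 0.0525
[453. 101.] 0.05 0.6223 0.2424 diam 0.0512
[453. 101.] 0.06 0.6186 0.2429 diam 0.0499
[282.  87.] 0.04 0.4324 0.2583 diam 0.0581
[282.  87.] 0.05 0.4335 0.2584 diam 0.0567
[282.  87.] 0.06 0.4346 0.2585 diam 0.0552
```

Request:
{"api": "servo_tool", "payload": {"plan": [[[0.01,-0.055,0.03,0,0,0,0.085],[0.02,-0.11,0.06,0,0,0,0.085],[0.03,-0.17,0.08,0,0,0,0.085],[0.035,-0.23,0.08,0,0,0,0.085],[0.035,-0.28,0.08,0,0,0,0.085]]]}}

```text
time: 1.8
position: [0.5101, -0.1044, 0.4182]
orientation: [3.141, 0.003, -0.004]
wrist_force: [-0.1, -0.3, 0.2]
grip_width: 0.085
```

Request:
{"api": "servo_tool", "payload": {"plan": [[[0,-0.01,0,0,0,0,0.085],[0,-0.01,0,0,0,0,0.085]]]}}

```text
time: 2.05
position: [0.51, -0.1153, 0.4175]
orientation: [-3.141, 0.004, -0.007]
wrist_force: [0.8, 0.4, -0.5]
grip_width: 0.0849
```

Run:
```python
from h import *
f=grab('wrist','wrist2'); print(manip.sense()['position'],proj(f,(.51,-.19,.316)),proj(f,(.51,-.19,.296)))
```

```text
[ 0.50999535 -0.11419769  0.41777343] [320.49058791 300.24564247] [320.53998026 285.71249578]
```

View pics/wrist2.png

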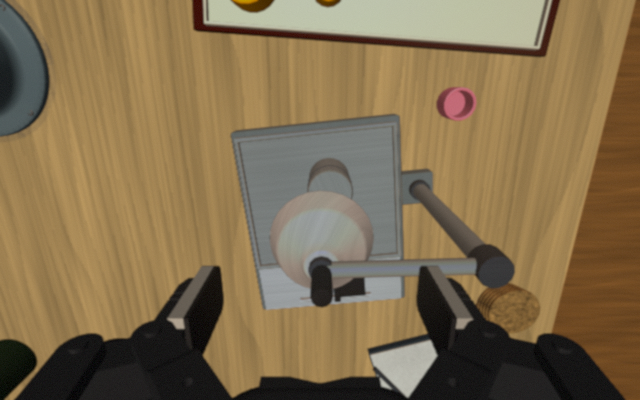

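Run:
```python
from h import *
f=grab('wrist')
cv2.imwrite('pics/c6.png',cv2.resize(f['image'][100:320,215:420],None,fx=2.7,fy=2.7,interpolation=cv2.INTER_CUBIC))
print('grip',onz(f,320.5,297,.316),'hinge',onz(f,494,264,.283))
```

```text
grip [ 0.51023595 -0.18622122  0.316     ] hinge [ 0.65709248 -0.17675521  0.283     ]
```

View pics/c6.png

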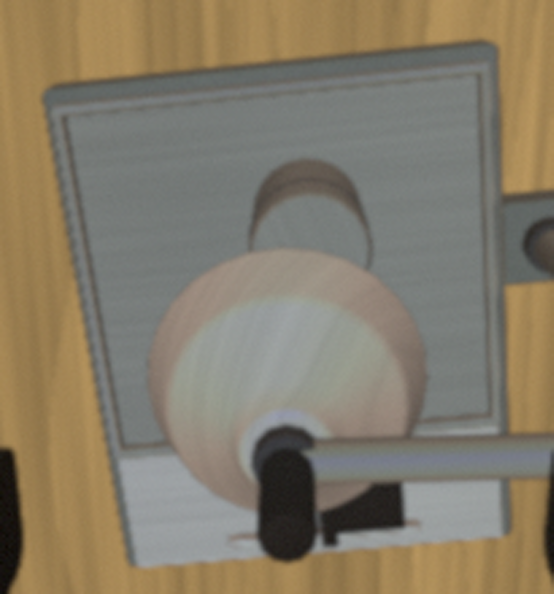

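Run:
```python
from h import *
f=grab('wrist')
C={}
for n,u,v in [('mp',48,108),('pp',497,62),('mm',132,565),('pm',508,535)]:
    C[n]=onz(f,215+u/2.7,100+v/2.7,.04)[:2]; print(n,C[n].round(4))
print([np.linalg.norm(C[a]-C[b]).round(4) for a,b in (('mp','pp'),('mm','pm'),('mp','mm'),('pp','pm'))])
print([np.arctan2(*(C[a]-C[b])[::-1]) for a,b in (('pp','mp'),('pm','mm'))],[np.arctan2(*(C[a]-C[b])[::-1])-np.pi/2 for a,b in (('mp','mm'),('pp','pm'))])
c=sum(C.values())/4; psi=0.083
ex=np.array([np.cos(psi),np.sin(psi)]);ey=np.array([-ex[1],ex[0]])
# inner plate corners, on plate z=.04
for n,u,v in [('mp',68,120),('pp',480,80),('mm',122,447),('pm',490,416)]:
    p=onz(f,215+u/2.7,100+v/2.7,.049)[:2]; print(n,p.round(4), (p-c)@ex,(p-c)@ey)
print('c',c)
print('caddytop',onz(f,215+311/2.7,100+245/2.7,.12)) 
# fin and tab
for u,v,z in [(330,535,.071),(365,508,.051)]: print(onz(f,215+u/2.7,100+v/2.7,z))
```

```text
mp [ 0.3823 -0.1078]
pp [ 0.6232 -0.0844]
mm [ 0.4112 -0.4003]
pm [ 0.6506 -0.3783]
[np.float64(0.242), np.float64(0.2404), np.float64(0.2939), np.float64(0.2952)]
[np.float64(0.09703426857940164), np.float64(0.09182279448097332)] [np.float64(0.09864337003050738), np.float64(0.09310810159566052)]
mp [ 0.3947 -0.1129] -0.11092252357374335 0.13950968562104304
pp [ 0.6129 -0.0927] 0.10818020178424592 0.14155550469359127
mm [ 0.4118 -0.3097] -0.110281399602972 -0.05808903347176421
pm [ 0.6314 -0.2895] 0.11029056895472997 -0.0561347152402541
c [ 0.51684706 -0.24270021]
caddytop [ 0.52273949 -0.16108462  0.12      ]
[ 0.5363551  -0.35657755  0.071     ]
[ 0.55863216 -0.35113637  0.051     ]
```

Request:
{"api": "servo_tool", "payload": {"plan": [[[0,-0.05,0,0,0,0,0.085],[0,-0.073,-0.02,0,0,0,0.085],[0,-0.073,-0.05,0,0,0,0.085],[0,-0.073,-0.085,0,0,0,0.085],[0,-0.073,-0.112,0,0,0,0.085]]], "squeeze": 25}}

```text
time: 2.82
position: [0.51, -0.1844, 0.305]
orientation: [-3.141, 0.004, -0.0]
wrist_force: [0.0, -0.4, -0.2]
grip_width: 0.0851
```

Request:
{"api": "servo_tool", "payload": {"plan": [[[0,0,-0.003,0,0,0,0.04],[0,0,-0.003,0,0,0,0.01],[0,0,-0.003,0,0,0,0.01],[0,0,-0.003,0,0,0,0.01],[0,0,-0.003,0,0,0,0.01]]]}}

```text
time: 3.45
position: [0.5101, -0.1847, 0.3034]
orientation: [3.141, 0.002, -0.001]
wrist_force: [-1.8, 0.4, 6.0]
grip_width: 0.017
```

Run:
```python
from h import *
f=grab('wrist','wrist3'); s=manip.sense(); print(s['position'],s['wrist_force'],s['grip_width'])
```

```text
[ 0.51013075 -0.18466216  0.30341276] [-3.06172384 -0.44856837  5.71422065] 0.017121388538272077
```

View pics/wrist3.png

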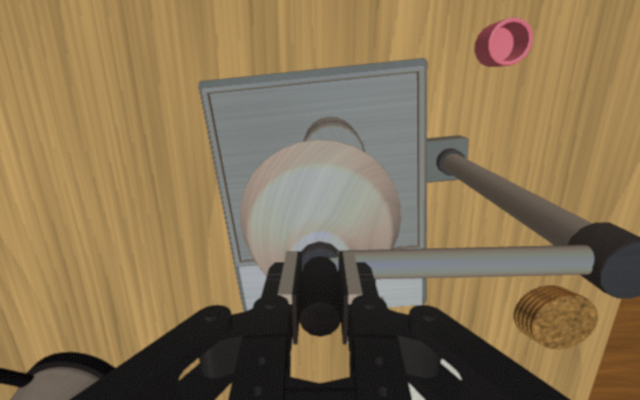

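Request:
{"api": "servo_tool", "payload": {"plan": [[[0.0017,0.0224,0.002,0,0,0,0.01],[0.0067,0.0443,0.003,0,0,0,0.01],[0.0149,0.0652,0.003,0,0,0,0.01],[0.0262,0.0847,0.003,0,0,0,0.01],[0.0402,0.1022,0.003,0,0,0,0.01]]]}}

```text
time: 4.12
position: [0.545, -0.0791, 0.3038]
orientation: [-3.135, 0.016, -0.001]
wrist_force: [-13.0, 7.9, -1.6]
grip_width: 0.0162
```

Request:
{"api": "servo_tool", "payload": {"plan": [[[0.0156,0.0161,0.001,0,0,0,0.01],[0.0336,0.0296,0.002,0,0,0,0.01],[0.0533,0.0403,0.002,0,0,0,0.01],[0.0745,0.0479,0.002,0,0,0,0.01],[0.0965,0.0523,0.002,0,0,0,0.01]]]}}

```text
time: 4.75
position: [0.6402, -0.0211, 0.3043]
orientation: [-3.124, 0.021, 0.002]
wrist_force: [-3.0, 12.8, -1.9]
grip_width: 0.0104
```

Run:
```python
from h import *
f=grab('wrist','wrist4'); s=manip.sense(); print(s['position'],s['wrist_force'],s['grip_width'])
```

```text
[ 0.64316476 -0.02068385  0.30399838] [ 2.2017599  15.28721135  0.19452662] 0.00993917932821623
```

View pics/wrist4.png

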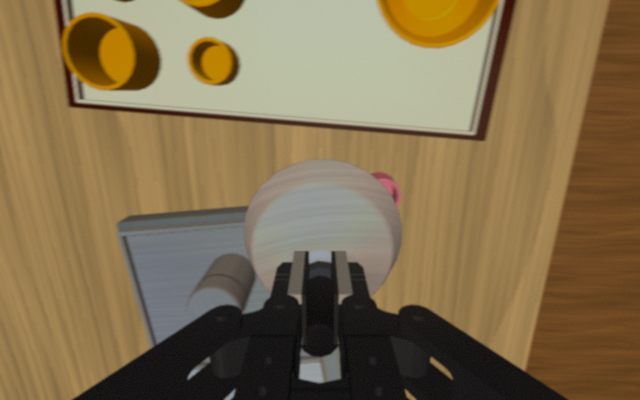

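Request:
{"api": "servo_tool", "payload": {"plan": [[[0.0,-0.01,0.0,0,0,0,0.01],[0.012,-0.012,0.0,0,0,0,0.01],[0.025,-0.013,0.0,0,0,0,0.01],[0.03,-0.014,0.0,0,0,0,0.01],[0.03,-0.014,0.0,0,0,0,0.06]]]}}

```text
time: 5.42
position: [0.6739, -0.0308, 0.3038]
orientation: [-3.12, 0.017, 0.007]
wrist_force: [1.0, -0.9, -0.3]
grip_width: 0.0266
```

Request:
{"api": "servo_tool", "payload": {"plan": [[[0,0,0,0,0,0,0.085],[0,0,0.0,0,0,0,0.085],[0,0,0.04,0,0,0,0.085],[0,0,0.08,0,0,0,0.085],[0,0,0.1,0,0,0,0.085]]]}}

```text
time: 6.05
position: [0.6703, -0.0316, 0.4034]
orientation: [-3.121, 0.013, 0.005]
wrist_force: [55.2, -6.6, 27.6]
grip_width: 0.0848
```

Run:
```python
from h import *
f=grab('wrist','wrist5'); s=manip.sense(); print(s['position'],s['wrist_force'],s['grip_width'])
```

```text
[ 0.66667801 -0.03112859  0.39936562] [12.04771844 -0.25570548 -1.74448132] 0.08480892786675806
```

View pics/wrist5.png

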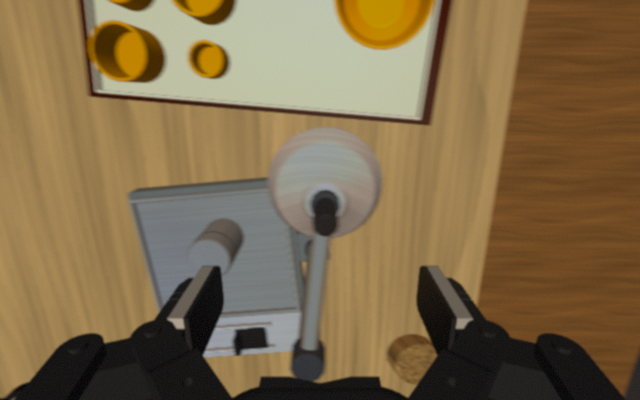

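Run:
```python
from h import *
f=grab('wrist'); s=manip.sense(); print(s['position'],s['orientation'],s['wrist_force'],f['xyz'],f['orientation'])
g=onz(f,326,224,.316);g2=onz(f,325,200,.276); h=onz(f,308,360,.283)
print(g,g2,h, 0.095+np.arctan2(g[1]-h[1],-(g[0]-h[0])))
# caddy top
cv2.imwrite('pics/c7.png',cv2.resize(f['image'][170:370,120:330],None,fx=3,fy=3,interpolation=cv2.INTER_CUBIC))
```

```text
[ 0.66962231 -0.03152816  0.39936016] [-3.11940009  0.02198018  0.00550363] [ 0.44849206  0.01535294 -0.11813259] [0.67029689 0.04865637 0.52414845] [-0.30239387  0.02884317  0.00490599]
[ 0.6688319  -0.03297547  0.316     ] [ 0.6675873  -0.02914668  0.276     ] [ 0.65433856 -0.17228302  0.283     ] 1.7694617982176712
```

View pics/c7.png

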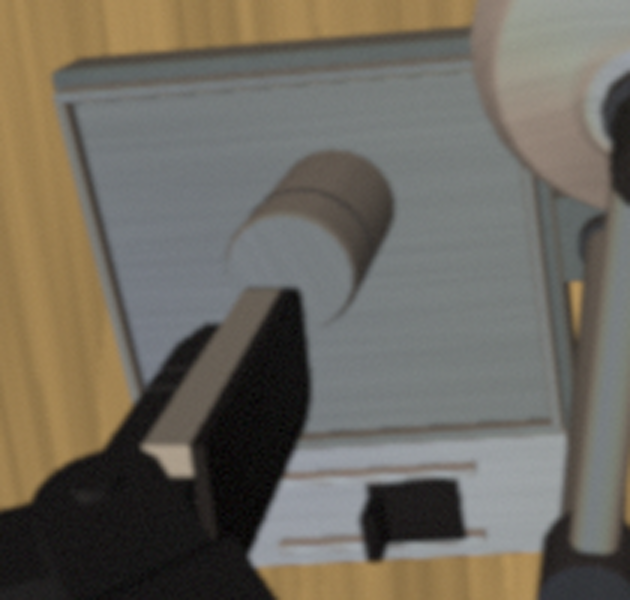

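Run:
```python
from h import *
for n in ['scene','side']: grab(n,n+'6')
a=cv2.imread('pics/scene6.png'); b=cv2.imread('pics/side6.png')
cv2.imwrite('pics/c8.png',cv2.resize(a[200:360,270:490],None,fx=3.6,fy=3.6,interpolation=cv2.INTER_CUBIC))
cv2.imwrite('pics/c9.png',cv2.resize(b[190:350,160:380],None,fx=3.6,fy=3.6,interpolation=cv2.INTER_CUBIC))
```

```text
(no output)
```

View pics/c8.png

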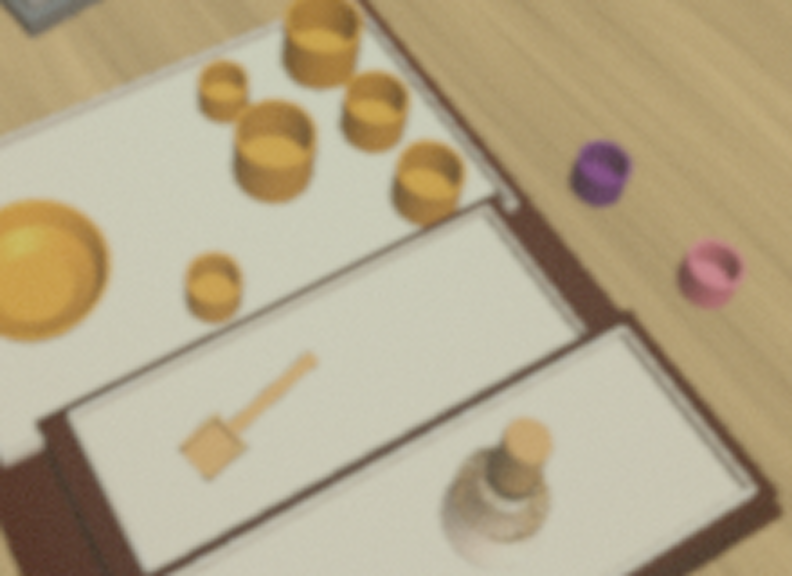

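View pics/c9.png

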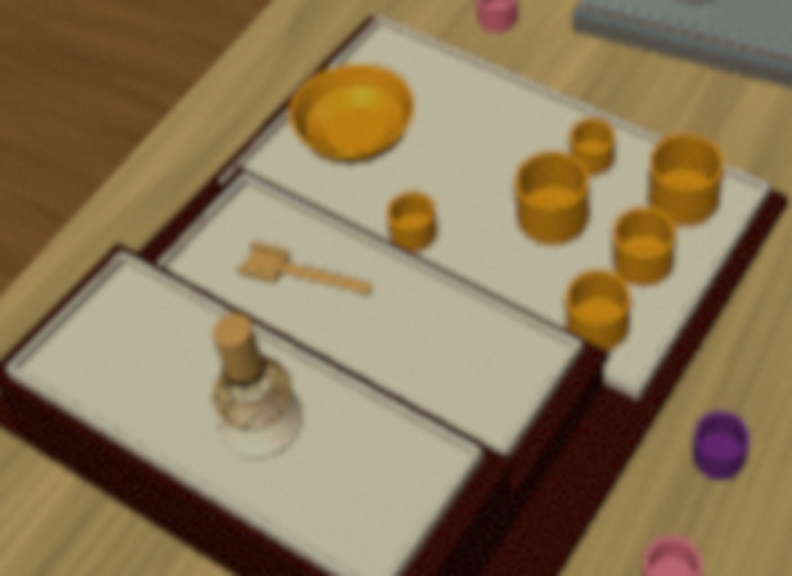

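Run:
```python
from h import *
s=grab('scene');d=grab('side')
A={}
for n,a,b in [('p-',(70,410),(245,178)),('--',(487,205),(582,345)),('-+',(588,332),(505,455)),('++',(145,572),(158,262))]:
    pa=(270+a[0]/3.6,200+a[1]/3.6);pb=(160+b[0]/3.6,190+b[1]/3.6)
    A[n]=(onz(s,*pa,.078)[:2]+onz(d,*pb,.078)[:2])/2
    print(n,onz(s,*pa,.078).round(4),onz(d,*pb,.078).round(4),tri(s,pa,d,pb)[0].round(4))
c=sum(A.values())/4; ex=A['p-']-A['--']+A['++']-A['-+'];print(c,np.arctan2(ex[1],ex[0]))
# caddy in side view / top circle
cv2.imwrite('pics/c10.png',np.hstack([cv2.resize(x[110:215,y:y+100],None,fx=3.9,fy=3.9,interpolation=cv2.INTER_CUBIC) for x,y in ((s['image'],240),(d['image'],305))]))
```

```text
p- [0.7798 0.284  0.078 ] [0.7758 0.2891 0.078 ] [0.7794 0.2837 0.0725]
-- [0.4236 0.3128 0.078 ] [0.4193 0.3143 0.078 ] [0.4208 0.311  0.0727]
-+ [0.4322 0.4347 0.078 ] [0.4294 0.4302 0.078 ] [0.4302 0.4319 0.0763]
++ [0.7923 0.4053 0.078 ] [0.7891 0.4001 0.078 ] [0.7911 0.4017 0.0752]
[0.6051937  0.35880911] -0.07901763446409525
```

View pics/c10.png

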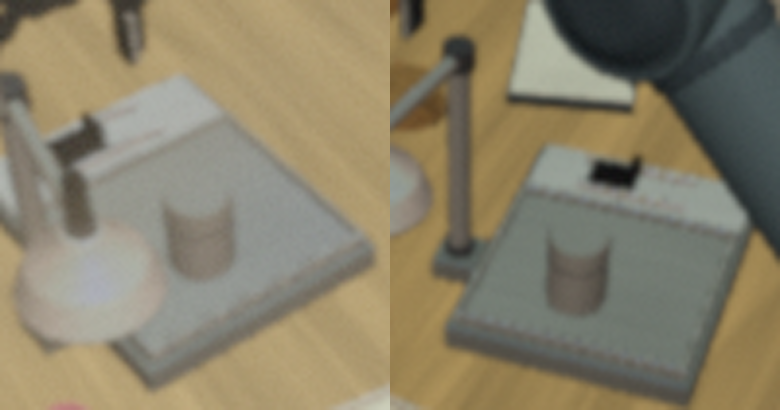

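Run:
```python
from h import *
s=grab('scene');d=grab('side')
print('whisk base',tri(s,(270+495/3.6,200+510/3.6),d,(160+258/3.6,190+430/3.6)),'top',tri(s,(270+527/3.6,200+440/3.6),d,(160+235/3.6,190+330/3.6)))
print('scoop end',onz(s,270+310/3.6,200+360/3.6,.075),onz(d,160+368/3.6,190+287/3.6,.075))
# caddy top: ellipse centers
print('caddy top',tri(s,(240+200/3.9,110+205/3.9),d,(305+188/3.9,110+238/3.9)))
print('caddy bot edge', onz(s,240+201/3.9,110+278/3.9,.04),onz(d,305+185/3.9,110+313/3.9,.04))
```

```text
whisk base (array([0.59376474, 0.50917471, 0.12244131]), np.float64(0.009845680394080451)) top (array([0.59693195, 0.50432507, 0.24184937]), np.float64(0.0011508876110238983))
scoop end [0.61531102 0.34259314 0.075     ] [0.6112591  0.34079966 0.075     ]
caddy top (array([ 0.52213768, -0.16128955,  0.11350271]), np.float64(0.007944584117012751))
caddy bot edge [ 0.53466515 -0.14360834  0.04      ] [ 0.51150794 -0.14210241  0.04      ]
```

Request:
{"api": "servo_tool", "payload": {"plan": [[[-0.04,-0.03,0,-0.022,-0.022,-0.005,0.085],[-0.08,-0.07,0,-0.022,-0.022,-0.005,0.085],[-0.12,-0.11,0,-0.022,-0.022,-0.005,0.085],[-0.148,-0.13,-0.05,-0.022,-0.022,-0.005,0.085],[-0.148,-0.13,-0.1,-0.022,-0.022,-0.005,0.085]]]}}

```text
time: 7.08
position: [0.523, -0.1632, 0.3039]
orientation: [3.137, -0.017, -0.002]
wrist_force: [1.2, -0.7, 0.3]
grip_width: 0.0849
```

Run:
```python
from h import *
f=grab('wrist','wrist7'); s=manip.sense(); print(s['position'],s['orientation'],s['wrist_force'],proj(f,(.522,-.161,.12)),proj(f,(.513,-.201,.04)))
```

```text
[ 0.51541251 -0.15908807  0.29101775] [-3.13595379e+00  5.85055128e-03 -9.07572963e-04] [ -7.55059306   3.30381823 -12.15377149] [314.76546474 174.92724309] [307.1591556  190.43618537]
```

View pics/wrist7.png

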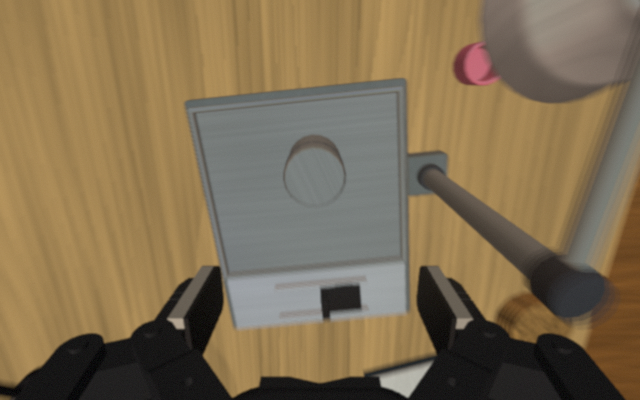

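Request:
{"api": "servo_tool", "payload": {"plan": [[[0.002,0,-0.01,0,0,0,0.085],[0.002,0,-0.01,0,0,0,0.085]]]}}

```text
time: 7.38
position: [0.5173, -0.1588, 0.281]
orientation: [-3.135, 0.007, -0.001]
wrist_force: [-0.2, -0.1, 1.7]
grip_width: 0.0852
```

Run:
```python
from h import *
f=grab('wrist','wrist8'); s=manip.sense(); print(s['position'],s['orientation'],s['wrist_force'],proj(f,(.522,-.161,.12)))
cv2.imwrite('pics/c11.png',cv2.resize(f['image'][60:340,170:450],None,fx=2.1,fy=2.1,interpolation=cv2.INTER_CUBIC))
```

```text
[ 0.51839511 -0.15924725  0.28237398] [-3.13667883e+00  4.03999656e-03 -5.18520343e-04] [ 0.11481948  0.87150795 -0.28340132] [325.93966333 188.48573504]
```

View pics/c11.png

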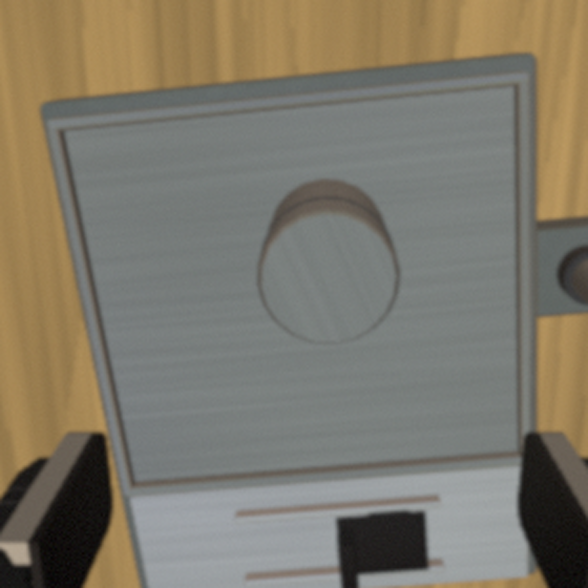

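Request:
{"api": "servo_tool", "payload": {"plan": [[[0.004,-0.003,-0.04,0.0,0,0,0.085],[0.004,-0.003,-0.09,0.0,0,0,0.085],[0.004,-0.003,-0.14,0,0,0,0.085],[0.004,-0.003,-0.175,0,0,0,0.085],[0.004,-0.003,-0.194,0,0,0,0.085]]], "squeeze": 30}}

```text
time: 8.05
position: [0.5244, -0.1627, 0.0886]
orientation: [-3.138, 0.002, 0.0]
wrist_force: [-0.4, -0.3, 0.5]
grip_width: 0.085
```

Request:
{"api": "servo_tool", "payload": {"plan": [[[0,0,0,0,0,0,0.05],[0,0,0,0,0,0,0.05],[0,0,0,0,0,0,0.05],[0,0,0,0,0,0,0.05]]]}}

```text
time: 8.55
position: [0.5265, -0.1634, 0.0906]
orientation: [-3.139, -0.002, 0.0]
wrist_force: [1.0, 0.2, 6.7]
grip_width: 0.0593
```

Run:
```python
from h import *
f=grab('wrist','wrist9'); s=manip.sense(); print(s['position'],s['orientation'],s['wrist_force'],s['grip_width'])
```

```text
[ 0.52653094 -0.16341214  0.09063218] [-3.13923164e+00 -2.63305402e-03  3.96014762e-04] [ 0.89550196 -0.13705236  6.57907053] 0.05964476156932758
```

View pics/wrist9.png

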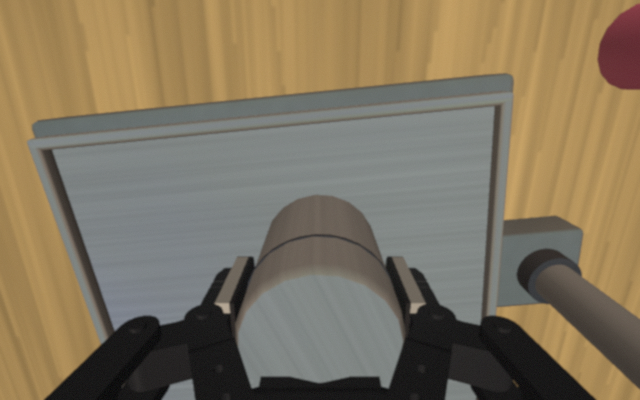

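Request:
{"api": "servo_tool", "payload": {"plan": [[[0,0,0.03,0,0,0,0.05],[-0.01,0.01,0.07,0,0,0,0.05],[-0.02,0.04,0.11,0,0,0,0.05],[-0.025,0.08,0.135,0,0,0,0.05],[-0.03,0.13,0.14,0,0,0,0.05]]]}}

```text
time: 9.22
position: [0.4975, -0.033, 0.2331]
orientation: [-3.14, -0.007, -0.001]
wrist_force: [0.1, 0.1, -2.6]
grip_width: 0.0592
```

Request:
{"api": "servo_tool", "payload": {"plan": [[[0,0.05,0,0,0,0,0.05],[0,0.1,0,0,0,0,0.05],[0,0.15,0,0,0,0,0.05],[0,0.2,0,0,0,0,0.05],[0,0.25,0,0,0,0,0.05]]]}}

```text
time: 9.85
position: [0.4971, 0.2185, 0.2332]
orientation: [-3.14, -0.007, -0.002]
wrist_force: [-0.1, 0.2, -1.2]
grip_width: 0.0595
```

Request:
{"api": "servo_tool", "payload": {"plan": [[[0,0.05,0,0,0,0,0.05],[0,0.1,0,0,0,0,0.05],[0,0.13,0,0,0,0,0.05],[0,0.145,0,0,0,0,0.05]]]}}

```text
time: 10.35
position: [0.4966, 0.3649, 0.2328]
orientation: [-3.141, -0.007, 0.0]
wrist_force: [0.2, -0.4, -1.7]
grip_width: 0.0596
```

Run:
```python
from h import *
f=grab('wrist','wrist10'); grab('side','side10');s=manip.sense(); print(s['position'],s['orientation'],s['wrist_force'],s['grip_width'])
```

```text
[0.49681438 0.3642363  0.23284224] [-3.14052055e+00 -6.61080007e-03 -7.33630209e-05] [-0.01623166  0.08657872 -2.41891264] 0.05936105507530561
```

View pics/wrist10.png

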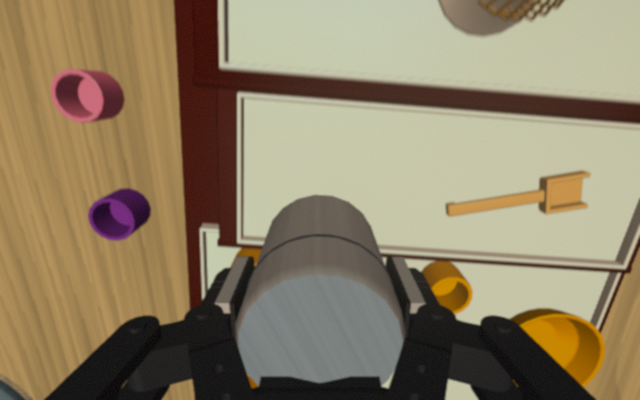

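View pics/side10.png

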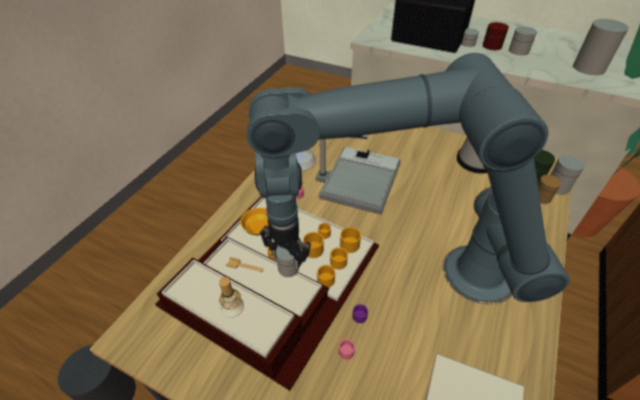

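Run:
```python
from h import *
f=grab('wrist')
for p in [(240,96),(238,248),(640,125),(632,266)]: print(onz(f,*p,.078))
print(manip.sense()['position'])
```

```text
[0.43647844 0.43821517 0.078     ]
[0.42491643 0.30757058 0.078     ]
[0.75547274 0.41562923 0.078     ]
[0.78634841 0.28770832 0.078     ]
[0.49700445 0.36317119 0.23296951]
```

Request:
{"api": "servo_tool", "payload": {"plan": [[[0,0.004,-0.03,0,0,0,0.05],[0,0.004,-0.065,0,0,0,0.05],[0,0.004,-0.09,0,0,0,0.05],[0,0.004,-0.103,0,0,0,0.05],[0,0.004,-0.107,0,0,0,0.05]]]}}

```text
time: 11.12
position: [0.4969, 0.366, 0.1256]
orientation: [3.141, -0.006, -0.002]
wrist_force: [-0.1, -0.5, -1.4]
grip_width: 0.0595
```

Request:
{"api": "servo_tool", "payload": {"plan": [[[0,0,-0.003,0,0,0,0.05],[0,0,-0.005,0,0,0,0.05],[0,0,-0.006,0,0,0,0.05]]]}}

```text
time: 11.5
position: [0.4973, 0.3663, 0.1202]
orientation: [-3.141, -0.007, -0.002]
wrist_force: [-1.0, -1.1, -1.6]
grip_width: 0.0597
```

Request:
{"api": "servo_tool", "payload": {"plan": [[[0,0,-0.002,0,0,0,0.05],[0,0,-0.003,0,0,0,0.05],[0,0,-0.003,0,0,0,0.05]]]}}

```text
time: 11.88
position: [0.4975, 0.3665, 0.1188]
orientation: [-3.141, -0.008, -0.002]
wrist_force: [-1.0, -1.1, 6.9]
grip_width: 0.0597
```

Request:
{"api": "servo_tool", "payload": {"plan": [[[0,0,0,0,0,0,0.065],[0,0,0,0,0,0,0.085],[0,0,0,0,0,0,0.085],[0,0,0.03,0,0,0,0.085],[0,0,0.08,0,0,0,0.085]]]}}

```text
time: 12.5
position: [0.4961, 0.3656, 0.1973]
orientation: [3.14, -0.004, -0.002]
wrist_force: [1.3, 0.7, -0.1]
grip_width: 0.085
```

Request:
{"api": "servo_tool", "payload": {"plan": [[[0.0,-0.03,0.05,0,0,0,0.085],[-0.02,-0.08,0.07,0,0,0,0.085],[-0.04,-0.13,0.07,0,0,0,0.085],[-0.06,-0.19,0.07,0,0,0,0.085],[-0.06,-0.2,0.06,0,0,0,0.085]]]}}

```text
time: 13.12
position: [0.435, 0.1633, 0.2579]
orientation: [3.14, -0.004, -0.005]
wrist_force: [0.2, 1.3, 0.1]
grip_width: 0.0847
```

Run:
```python
from h import *
f=grab('wrist','wrist11'); grab('side','side11');s=manip.sense(); print(s['position'],s['orientation'],s['wrist_force'],s['grip_width'])
```

```text
[0.4355819  0.16468518 0.25642483] [ 3.13986194e+00 -2.39762882e-03 -4.24289996e-03] [-0.54611823 -0.18430707 -0.60039188] 0.08498115464338374
```

View pics/wrist11.png

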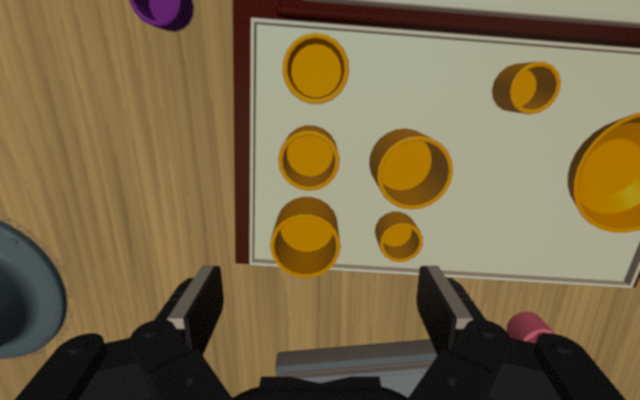

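View pics/side11.png

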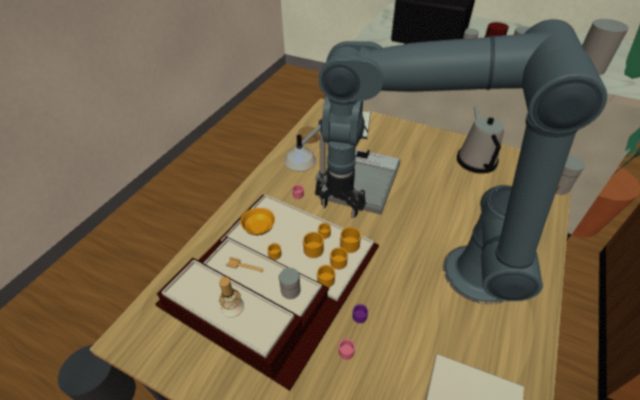

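```bash
cat >> h.py <<'E'
def rimc(f,c,h=.05,r=.029,z0=.018):
    P=np.array([onz(f,u,v,z0+h)[:2] for u,v in c]); cam=np.array(f['xyz'])[:2]
    m=P.mean(0)
    for _ in range(10):
        e=(m-cam)/np.linalg.norm(m-cam)
        k=(P-m)@e>-0.3*r    # far side arc = rim
        Q=P[k]; A=np.c_[2*Q,np.ones(len(Q))]; s=np.linalg.lstsq(A,(Q**2).sum(1),rcond=None)[0]
        m=s[:2]; rr=np.sqrt(s[2]+m@m)
    return m,rr
E
python3 - <<'E'
from h import *
f=grab('wrist'); print(f['xyz'])
for c in cups(f,crop=(230,0,480,290)):
    for h,r in ((.04,.023),(.05,.029),(.06,.035)):
        m,rr=rimc(f,c,h,r); print(c.mean(0).round(),h,m.round(4),'D',(2*rr).round(4))
for p in [(250,20),(250,264),(640,285)]: print(onz(f,*p,.028))
E
```

```text
[0.43605109 0.24754396 0.37922216]
[398. 239.] 0.04 [0.5205 0.089 ] D 0.043
[398. 239.] 0.05 [0.5179 0.094 ] D 0.0418
[398. 239.] 0.06 [0.5151 0.0992] D 0.0408
[305. 240.] 0.04 [0.42   0.0834] D 0.0709
[305. 240.] 0.05 [0.4205 0.0886] D 0.0688
[305. 240.] 0.06 [0.421  0.0937] D 0.0666
[411. 170.] 0.04 [0.5286 0.1629] D 0.0715
[411. 170.] 0.05 [0.5257 0.1656] D 0.0692
[411. 170.] 0.06 [0.5229 0.1682] D 0.067
[308. 159.] 0.04 [0.4254 0.1759] D 0.0566
[308. 159.] 0.05 [0.4257 0.1782] D 0.0549
[308. 159.] 0.06 [0.426  0.1804] D 0.0532
[315.  69.] 0.04 [0.4329 0.2588] D 0.0568
[315.  69.] 0.05 [0.4329 0.2585] D 0.055
[315.  69.] 0.06 [0.433  0.2582] D 0.0532
[0.37314249 0.30291016 0.028     ]
[0.35536054 0.0499641  0.028     ]
[0.81597195 0.0189667  0.028     ]
```

Request:
{"api": "servo_tool", "payload": {"plan": [[[-0.003,0.05,0,0,0,0,0.074],[-0.003,0.094,-0.03,0,0,0,0.074],[-0.003,0.094,-0.08,0,0,0,0.074],[-0.003,0.094,-0.12,0,0,0,0.074],[-0.003,0.094,-0.13,0,0,0,0.074]]], "squeeze": 25}}

```text
time: 13.9
position: [0.4313, 0.2604, 0.1241]
orientation: [3.139, 0.002, -0.001]
wrist_force: [0.2, 0.1, 0.8]
grip_width: 0.0743
```

Run:
```python
from h import *
f=grab('wrist','wrist12'); s=manip.sense(); print(s['position'],s['orientation'],s['grip_width'])
```

```text
[0.43175164 0.26025671 0.12441287] [ 3.13888867e+00  1.14186269e-03 -1.29056715e-03] 0.07383099319670233
```

View pics/wrist12.png

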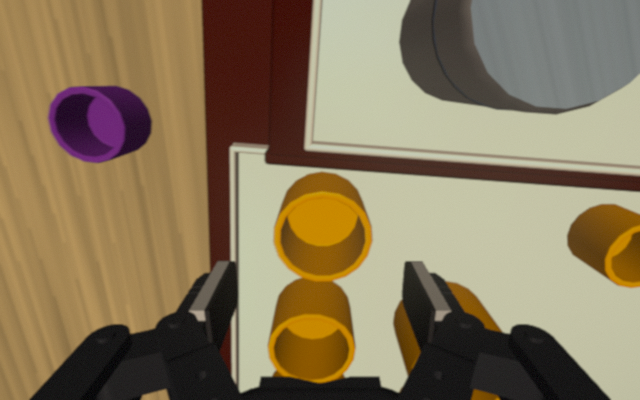

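Request:
{"api": "servo_tool", "payload": {"plan": [[[0.001,-0.002,-0.03,0,0,0,0.074],[0.001,-0.002,-0.055,0,0,0,0.074],[0.001,-0.002,-0.071,0,0,0,0.074],[0.001,-0.002,-0.071,0,0,0,0.074]]]}}

```text
time: 14.45
position: [0.4334, 0.2589, 0.054]
orientation: [3.139, 0.001, -0.001]
wrist_force: [0.7, 1.0, -0.1]
grip_width: 0.0742
```

Request:
{"api": "servo_tool", "payload": {"plan": [[[0,0,0,0,0,0,0.05],[0,0,0,0,0,0,0.05],[0,0,0,0,0,0,0.05]]]}}

```text
time: 14.82
position: [0.4348, 0.2597, 0.0557]
orientation: [3.141, -0.002, -0.001]
wrist_force: [0.2, 0.6, 6.5]
grip_width: 0.0576
```

Request:
{"api": "servo_tool", "payload": {"plan": [[[0,0,0.01,0,0,0,0.05],[0,0,0.03,0,0,0,0.05],[0,0,0.07,0,0,0,0.05],[0,0,0.11,0,0,0,0.05],[0,0,0.13,0,0,0,0.05]]]}}

```text
time: 15.45
position: [0.4361, 0.2602, 0.1891]
orientation: [-3.14, -0.006, -0.001]
wrist_force: [1.4, -0.0, -0.4]
grip_width: 0.0578
```

Run:
```python
from h import *
f=grab('wrist','wrist13'); s=manip.sense(); print(s['position'],s['orientation'],s['grip_width'],s['wrist_force'])
```

```text
[0.43693488 0.26062555 0.19088693] [-3.13938176e+00 -8.72580269e-03 -8.68969923e-04] 0.057723547692172895 [0.65650062 0.98959066 0.55580025]
```

View pics/wrist13.png

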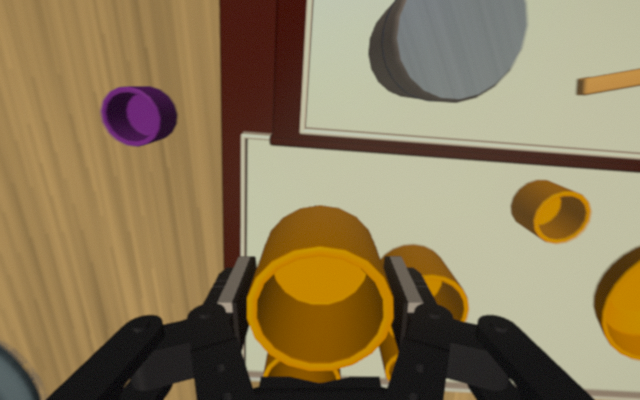

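Request:
{"api": "servo_tool", "payload": {"plan": [[[0.01,-0.04,0.01,0,0,0,0.05],[0.02,-0.09,0.01,0,0,0,0.05],[0.03,-0.14,0.01,0,0,0,0.05],[0.04,-0.19,0.01,0,0,0,0.05],[0.04,-0.24,0.01,0,0,0,0.05]]]}}

```text
time: 16.12
position: [0.4774, 0.0189, 0.2009]
orientation: [-3.14, -0.01, -0.001]
wrist_force: [0.6, -0.3, -1.0]
grip_width: 0.058
```

Request:
{"api": "servo_tool", "payload": {"plan": [[[0,-0.05,0,0,0,0,0.05],[0,-0.1,0,0,0,0,0.05],[0,-0.15,0,0,0,0,0.05],[0,-0.2,0,0,0,0,0.05],[0,-0.25,-0.02,0,0,0,0.05]]]}}

```text
time: 16.75
position: [0.4783, -0.2336, 0.1821]
orientation: [3.142, -0.013, -0.001]
wrist_force: [1.0, -0.2, -1.2]
grip_width: 0.0577
```

Request:
{"api": "servo_tool", "payload": {"plan": [[[0,-0.01,-0.03,0,0,0,0.05],[0,-0.012,-0.06,0,0,0,0.05],[0,-0.012,-0.07,0,0,0,0.05],[0,-0.012,-0.07,0,0,0,0.05]]]}}

```text
time: 17.25
position: [0.4777, -0.2449, 0.1117]
orientation: [-3.141, -0.011, -0.001]
wrist_force: [0.8, 0.2, -0.8]
grip_width: 0.0577
```

Run:
```python
from h import *
f=grab('wrist','wrist14'); s=manip.sense(); print(s['position'],s['orientation'],s['grip_width'],s['wrist_force'])
```

```text
[ 0.47841982 -0.24534889  0.11266459] [ 3.14143941e+00 -1.29962001e-02 -6.49230876e-04] 0.057725854181105964 [ 0.96602569  0.18930742 -0.79174323]
```

View pics/wrist14.png

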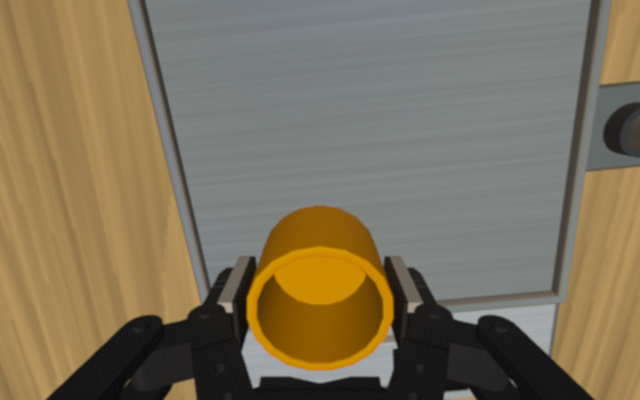

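Request:
{"api": "servo_tool", "payload": {"plan": [[[0,0.003,-0.015,0,0.012,0,0.05],[0,0.003,-0.027,0,0.012,0,0.05],[0,0.003,-0.033,0,0.012,0,0.05],[0,0.003,-0.035,0,0.012,0,0.05],[0,0.003,-0.037,0,0.012,0,0.05]]]}}

```text
time: 17.92
position: [0.4779, -0.2418, 0.0776]
orientation: [-3.141, -0.001, -0.0]
wrist_force: [-9.2, 6.7, 28.8]
grip_width: 0.0579
```

Contact; release and rise.

Request:
{"api": "servo_tool", "payload": {"plan": [[[0,0,0.001,0,0,0,0.062],[0,0,0.001,0,0,0,0.072],[0,0,0.001,0,0,0,0.074],[0,0,0.04,0,0,0,0.074],[0,0,0.09,0,0,0,0.074]]]}}

```text
time: 18.55
position: [0.4768, -0.2411, 0.1671]
orientation: [-3.139, 0.003, -0.001]
wrist_force: [0.5, -0.3, -0.3]
grip_width: 0.074
```

Request:
{"api": "servo_tool", "payload": {"plan": [[[0,0.04,0.04,0,0,0,0.074],[-0.01,0.09,0.07,0,0,0,0.074],[-0.02,0.14,0.08,0,0,0,0.074],[-0.03,0.19,0.08,0,0,0,0.074],[-0.04,0.24,0.08,0,0,0,0.074]]]}}

```text
time: 19.18
position: [0.4365, 0.0003, 0.2472]
orientation: [-3.139, 0.002, -0.001]
wrist_force: [0.4, -0.3, -0.2]
grip_width: 0.0736
```

Request:
{"api": "servo_tool", "payload": {"plan": [[[0,0.05,0,0,0,0,0.074],[0,0.1,0,0,0,0,0.074],[0,0.13,0,0,0,0,0.074],[0,0.13,0,0,0,0,0.074]]]}}

```text
time: 19.68
position: [0.4364, 0.1319, 0.247]
orientation: [-3.139, 0.002, 0.003]
wrist_force: [-0.7, 0.3, -0.8]
grip_width: 0.0741
```

Run:
```python
from h import *
f=grab('wrist','wrist15'); s=manip.sense(); print(s['position'],s['orientation'],s['wrist_force'])
for c in cups(f,crop=(200,0,480,290)):
    for h,r in ((.04,.023),(.05,.029),(.06,.035)):
        m,rr=rimc(f,c,h,r); print(c.mean(0).round(),h,m.round(4),'D',(2*rr).round(4))
g=grab('side'); cv2.imwrite('pics/c15.png',np.vstack([f['image'],cv2.resize(g['image'][100:260,200:456],None,fx=2.5,fy=2.5)[:200+200]])[:800].copy()[:, :])
cv2.imwrite('pics/c16.png',cv2.resize(g['image'][110:310,160:420],None,fx=3,fy=3))
```

```text
[0.43640957 0.13080627 0.24698669] [-3.13958764e+00  1.99803400e-03  1.00931708e-03] [ 0.80648878 -0.10386726  0.51036253]
[402. 216.] 0.04 [0.5203 0.0883] D 0.0431
[402. 216.] 0.05 [0.5176 0.0924] D 0.0419
[402. 216.] 0.06 [0.5148 0.0966] D 0.0407
[304. 216.] 0.04 [0.4198 0.0847] D 0.071
[304. 216.] 0.05 [0.4203 0.089 ] D 0.0688
[304. 216.] 0.06 [0.4209 0.0932] D 0.0666
[417. 139.] 0.04 [0.5285 0.1642] D 0.0718
[417. 139.] 0.05 [0.5256 0.1658] D 0.0695
[417. 139.] 0.06 [0.5227 0.1674] D 0.0672
[307. 128.] 0.04 [0.4253 0.1762] D 0.057
[307. 128.] 0.05 [0.4257 0.1774] D 0.0551
[307. 128.] 0.06 [0.426  0.1787] D 0.0533
```

View pics/wrist15.png

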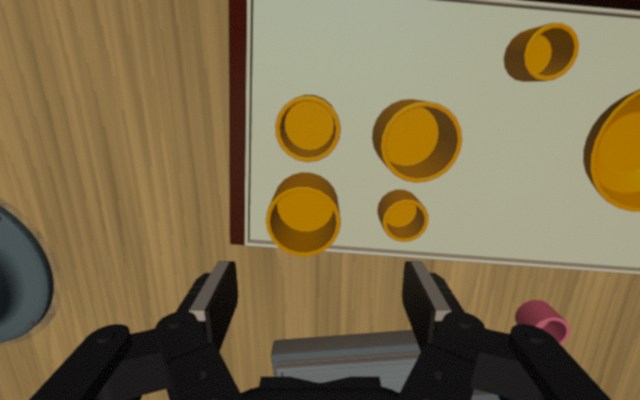

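View pics/c16.png

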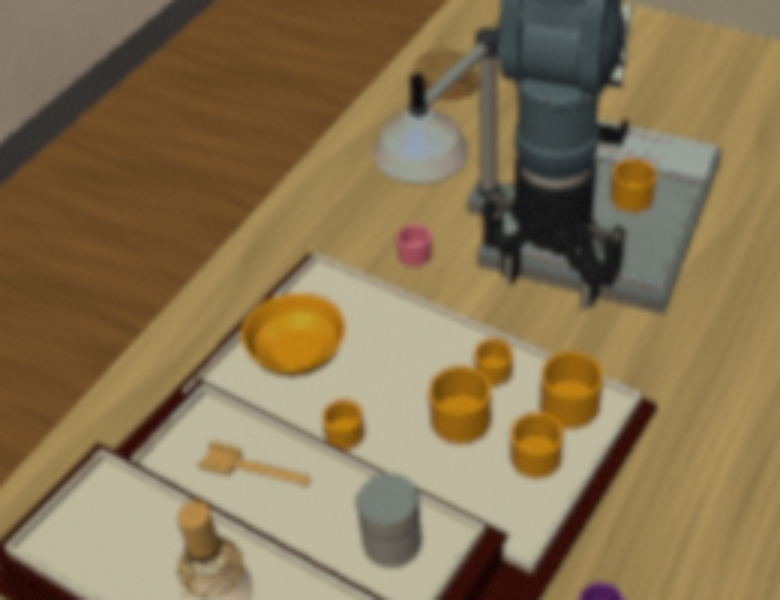

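Request:
{"api": "servo_tool", "payload": {"plan": [[[-0.005,0.02,-0.01,0,0,0.15,0.074],[-0.011,0.047,-0.03,0,0,0.3,0.074],[-0.011,0.047,-0.07,0,0,0.4,0.074],[-0.011,0.047,-0.12,0,0,0.4,0.074],[-0.011,0.047,-0.13,0,0,0.4,0.074]]]}}

```text
time: 20.4
position: [0.4228, 0.1753, 0.1143]
orientation: [-3.139, 0.009, 0.398]
wrist_force: [-0.1, -0.1, 0.0]
grip_width: 0.0738
```

Run:
```python
from h import *
f=grab('wrist','wrist16'); s=manip.sense(); print(s['position'],s['orientation'],s['wrist_force'])
for c in cups(f,crop=(200,0,480,320)):
    m,rr=rimc(f,c,.05,.029); print(c.mean(0).round(),m.round(4),'D',(2*rr).round(4))
```

```text
[0.42355627 0.1755907  0.11483547] [-3.13914644  0.00727753  0.39765104] [-0.53766359  0.41121658 -1.21091059]
[453. 268.] [0.5182 0.1753] D 0.0162
[305. 258.] [0.4128 0.1354] D 0.0474
```

View pics/wrist16.png

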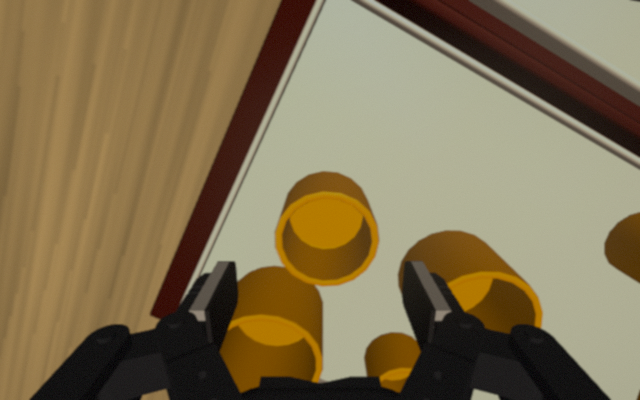

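Run:
```python
from h import *
f=grab('wrist'); s=manip.sense(); print(s['position'],onz(f,327,238.5,.068))
```

```text
[0.42482752 0.17608606 0.11656066] [0.42625515 0.17982488 0.068     ]
```

Request:
{"api": "servo_tool", "payload": {"plan": [[[0.001,0.003,-0.03,0,0,0,0.074],[0.001,0.003,-0.05,0,0,0,0.074],[0.001,0.003,-0.062,0,0,0,0.074],[0.001,0.003,-0.062,0,0,0,0.074]]]}}

```text
time: 21.0
position: [0.4264, 0.179, 0.0552]
orientation: [-3.14, 0.004, 0.397]
wrist_force: [1.1, 0.7, -0.9]
grip_width: 0.0738
```

Request:
{"api": "servo_tool", "payload": {"plan": [[[0,0,0,0,0,0,0.05],[0,0,0,0,0,0,0.05],[0,0,0,0,0,0,0.05]]]}}

```text
time: 21.38
position: [0.4273, 0.1791, 0.0565]
orientation: [-3.14, 0.002, 0.397]
wrist_force: [-2.2, -0.8, 7.2]
grip_width: 0.0564
```

Request:
{"api": "servo_tool", "payload": {"plan": [[[0,0,0.01,0,0,0,0.05],[0,0,0.03,0,0,0,0.05],[0,0,0.07,0,0,0,0.05],[0,0,0.11,0,0,0,0.05],[0,0,0.13,0,0,0,0.05]]]}}

```text
time: 22.0
position: [0.4286, 0.1795, 0.1897]
orientation: [-3.141, -0.002, 0.398]
wrist_force: [0.3, -0.2, -1.0]
grip_width: 0.0563
```

Run:
```python
from h import *
f=grab('wrist','wrist17'); s=manip.sense(); print(s['position'],s['orientation'],s['grip_width'],s['wrist_force'])
```

```text
[0.42959186 0.17979527 0.19151242] [-3.14109893 -0.00513217  0.39752655] 0.05654410965933502 [1.30447726 0.16588575 0.13574329]
```

View pics/wrist17.png

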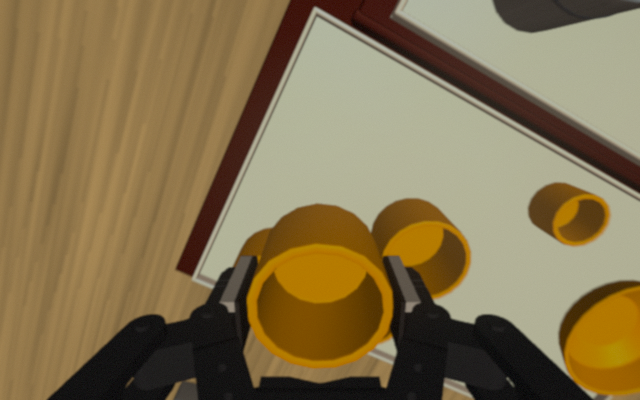

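Request:
{"api": "servo_tool", "payload": {"plan": [[[0.01,-0.04,0.01,0,0,-0.13,0.05],[0.03,-0.09,0.01,0,0,-0.26,0.05],[0.045,-0.14,0.01,0,0,-0.4,0.05],[0.06,-0.19,0.01,0,0,-0.4,0.05],[0.066,-0.24,0.01,0,0,-0.4,0.05]]]}}

```text
time: 22.68
position: [0.4962, -0.0619, 0.2015]
orientation: [-3.141, -0.006, -0.002]
wrist_force: [0.1, -0.2, -1.0]
grip_width: 0.0564
```

Request:
{"api": "servo_tool", "payload": {"plan": [[[0,-0.05,-0.01,0,0,0,0.05],[0,-0.088,-0.04,0,0,0,0.05],[0,-0.089,-0.08,0,0,0,0.05],[0,-0.089,-0.09,0,0,0,0.05],[0,-0.089,-0.09,0,0,0,0.05]]]}}

```text
time: 23.3
position: [0.4956, -0.1503, 0.1113]
orientation: [-3.14, -0.004, -0.002]
wrist_force: [0.3, -0.4, -1.0]
grip_width: 0.0564
```

Run:
```python
from h import *
f=grab('wrist','wrist18'); s=manip.sense(); print(s['position'],s['orientation'],s['grip_width'],s['wrist_force'])
```

```text
[ 0.49653955 -0.15051941  0.11231289] [-3.14124605e+00 -6.40722307e-03 -1.44934954e-03] 0.056183159311719556 [-0.27335341 -0.73059746 -0.21603778]
```

View pics/wrist18.png

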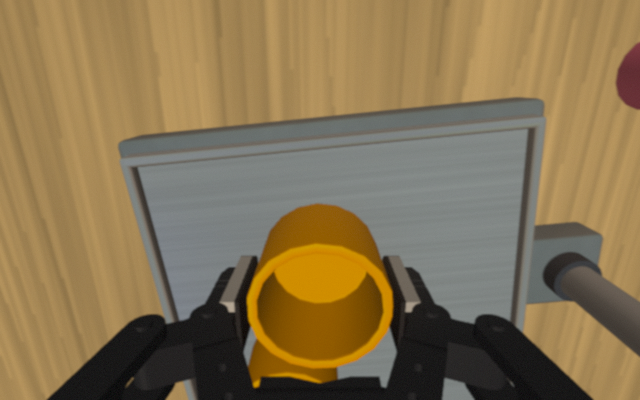

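Request:
{"api": "servo_tool", "payload": {"plan": [[[0,0,-0.015,0,0,0,0.05],[0,0,-0.025,0,0,0,0.05],[0,0,-0.03,0,0,0,0.05],[0,0,-0.033,0,0,0,0.05],[0,0,-0.034,0,0,0,0.05]]]}}

```text
time: 23.98
position: [0.4964, -0.1505, 0.0786]
orientation: [-3.141, -0.006, -0.001]
wrist_force: [-3.8, 1.2, 6.2]
grip_width: 0.0561
```

Request:
{"api": "servo_tool", "payload": {"plan": [[[0,0,0,0,0,0,0.062],[0,0,0,0,0,0,0.072],[0,0,0,0,0,0,0.074],[0,0,0.04,0,0,0,0.074],[0,0,0.09,0,0,0,0.074]]]}}

```text
time: 24.6
position: [0.4953, -0.15, 0.1685]
orientation: [-3.14, -0.003, -0.002]
wrist_force: [0.9, -0.1, 0.2]
grip_width: 0.0737
```

Request:
{"api": "servo_tool", "payload": {"plan": [[[0,0.04,0.05,0,0,0,0.085],[0,0.09,0.11,0,0,0,0.085],[0.0,0.14,0.16,0,0,0,0.085],[0,0.16,0.18,0,0,0,0.085],[0,0.16,0.18,0,0,0,0.085]]]}}

```text
time: 25.22
position: [0.4968, 0.0119, 0.352]
orientation: [-3.14, -0.01, 0.002]
wrist_force: [1.1, -0.1, -0.7]
grip_width: 0.0853
```

Run:
```python
from h import *
f=grab('wrist','wrist19'); s=manip.sense(); print(s['position'],s['orientation'],s['grip_width'],s['wrist_force'])
g=grab('side'); h=grab('scene')
cv2.imwrite('pics/c19.png',np.hstack([cv2.resize(g['image'][110:310,170:420],None,fx=1.6,fy=1.6),cv2.resize(h['image'][110:310,220:470],None,fx=1.6,fy=1.6)]))
```

```text
[0.496181   0.01072686 0.34986469] [-3.14061253e+00 -6.88890076e-03  7.48887732e-04] 0.08450907771073443 [-0.11423933 -0.58061186  0.49820942]
```

View pics/wrist19.png

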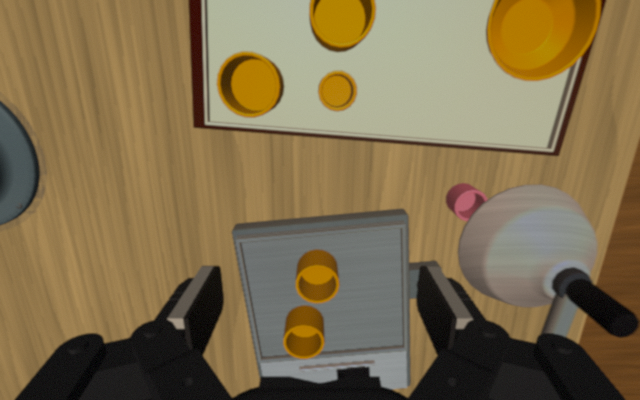

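View pics/c19.png

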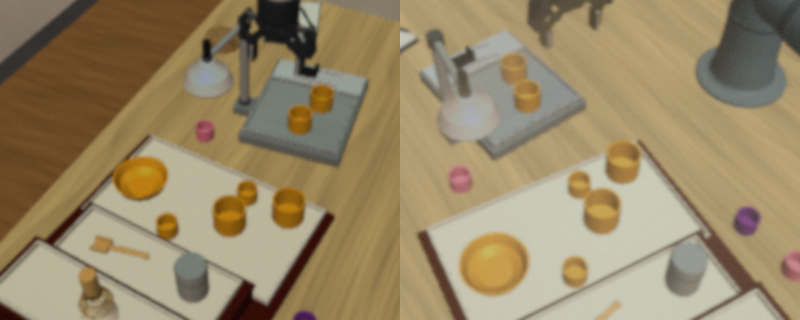

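Run:
```python
from h import *
s=grab('scene');d=grab('side'); f=grab('wrist')
cv2.imwrite('pics/c20.png',np.hstack([cv2.resize(s['image'][120:200,225:325],None,fx=4,fy=4,interpolation=2),cv2.resize(d['image'][120:200,270:370],None,fx=4,fy=4,interpolation=2)]))
print(onz(f,620,320,.316))
```

```text
[ 0.65664414 -0.02912361  0.316     ]
```

View pics/c20.png

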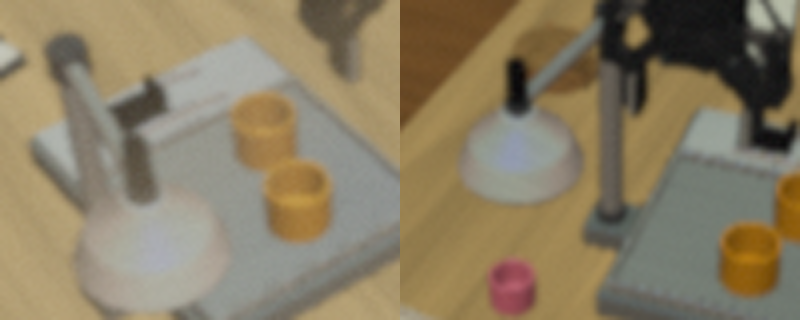

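Run:
```python
from h import *
s=grab('scene');d=grab('side')
print(tri(s,(225+134/4,120+135/4),d,(270+116/4,120+62/4)),tri(s,(225+143/4,120+200/4),d,(270+118/4,120+110/4)))
```

```text
(array([ 0.67335944, -0.03967367,  0.31427099]), np.float64(0.003229528721150158)) (array([ 0.67538974, -0.03904378,  0.26063825]), np.float64(0.003162373566428085))
```

Request:
{"api": "servo_tool", "payload": {"plan": [[[0.04,0.01,0.02,0,0.007,0,0.085],[0.08,0.01,0.03,0,0.007,0,0.085],[0.12,0.01,0.03,0,0.007,0,0.085],[0.16,0.01,0.03,0,0.007,0,0.085],[0.175,0.01,0.03,0,0.007,0,0.085]]]}}

```text
time: 26.25
position: [0.6714, 0.0185, 0.3749]
orientation: [-3.14, 0.008, -0.004]
wrist_force: [-0.5, 0.1, -0.5]
grip_width: 0.0849
```

Request:
{"api": "servo_tool", "payload": {"plan": [[[0,0,0,0,0,0,0.085]]]}}

```text
time: 26.38
position: [0.6723, 0.0179, 0.3729]
orientation: [-3.14, 0.011, -0.005]
wrist_force: [-0.1, -0.2, -1.1]
grip_width: 0.0849
```

Run:
```python
from h import *
f=grab('wrist','wrist21'); s=manip.sense(); print(s['position'],s['orientation'],s['wrist_force'],proj(f,(.671,-.035,.316)))
```

```text
[0.67184764 0.01787405 0.3730566 ] [-3.13954052  0.01078966 -0.0047098 ] [ 0.1186901   0.15303401 -1.07513807] [318.24834769 313.26725163]
```

View pics/wrist21.png

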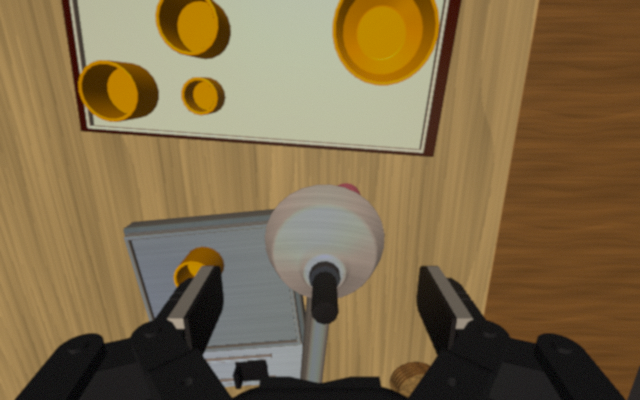

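Request:
{"api": "servo_tool", "payload": {"plan": [[[0.003,-0.04,0,0,0,0,0.085],[0.003,-0.053,-0.01,0,0,0,0.085],[0.003,-0.053,-0.04,0,0,0,0.085],[0.003,-0.053,-0.068,0,0,0,0.085],[0.003,-0.053,-0.068,0,0,0,0.06]]], "squeeze": 40}}

```text
time: 27.05
position: [0.672, -0.0351, 0.3029]
orientation: [-3.139, 0.017, -0.005]
wrist_force: [0.3, 0.4, 0.2]
grip_width: 0.0692
```

Request:
{"api": "servo_tool", "payload": {"plan": [[[0,0,0,0,0,0,0.01],[0,0,0,0,0,0,0.01],[0,0,0,0,0,0,0.01],[0,0,0,0,0,0,0.01]]]}}

```text
time: 27.55
position: [0.6729, -0.0351, 0.3046]
orientation: [-3.139, 0.013, -0.005]
wrist_force: [0.7, 1.1, 5.7]
grip_width: 0.0168
```

Run:
```python
from h import *
f=grab('wrist','wrist22'); s=manip.sense(); p=s['position'];print(p,s['orientation'],s['wrist_force'],s['grip_width'])
H=np.array([.660,-.184]); t0=np.arctan2(p[1]-H[1],-(p[0]-H[0])); print(t0, np.linalg.norm(p[:2]-H))
for k in range(1,13):
    t=t0-.15*k; g=H+.15*np.array([-np.cos(t),np.sin(t)]); print(k,(g-p[:2]).round(4),g.round(4),round(t+.095,3))
```

```text
[ 0.67295959 -0.03514677  0.30458496] [-3.13912689  0.01338674 -0.00512331] [0.1594038  0.43863487 6.18319957] 0.016620610660853408
1.6576402045112688 0.14941631070885616
1 [-0.0224  0.0008] [ 0.6505 -0.0343] 1.603
2 [-0.0447 -0.0022] [ 0.6283 -0.0374] 1.453
3 [-0.0662 -0.0086] [ 0.6067 -0.0438] 1.303
4 [-0.0866 -0.0182] [ 0.5864 -0.0533] 1.153
5 [-0.1053 -0.0306] [ 0.5677 -0.0658] 1.003
6 [-0.1219 -0.0458] [ 0.551  -0.0809] 0.853
7 [-0.1361 -0.0632] [ 0.5369 -0.0984] 0.703
8 [-0.1475 -0.0826] [ 0.5254 -0.1177] 0.553
9 [-0.1559 -0.1034] [ 0.517  -0.1386] 0.403
10 [-0.1611 -0.1253] [ 0.5119 -0.1605] 0.253
11 [-0.163  -0.1477] [ 0.51   -0.1829] 0.103
12 [-0.1614 -0.1701] [ 0.5115 -0.2053] -0.047
```

View pics/wrist22.png

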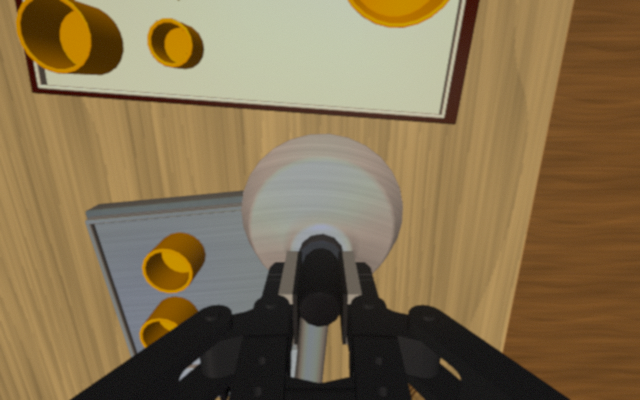

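Request:
{"api": "servo_tool", "payload": {"plan": [[[-0.0224,0.0008,0.001,0,0,0.15,0.01],[-0.0447,-0.0022,0.001,0,0,0.3,0.01],[-0.0662,-0.0086,0.001,0,0,0.45,0.01],[-0.0866,-0.0182,0.001,0,0,0.6,0.01],[-0.1053,-0.0306,0.001,0,0,0.75,0.01]]]}}

```text
time: 28.22
position: [0.5669, -0.0663, 0.3046]
orientation: [-3.139, 0.015, 0.749]
wrist_force: [2.8, -4.3, -5.0]
grip_width: 0.0167
```

Run:
```python
from h import *
s=manip.sense(); p=s['position'];print(p,s['orientation'],s['wrist_force'],s['grip_width'],s['joints'])
for H in ([.660,-.184],):
  H=np.array(H); t0=np.arctan2(p[1]-H[1],-(p[0]-H[0])); print(t0+.095, np.linalg.norm(p[:2]-H))
  for k in range(1,8):
    t=t0-.15*k; g=H+.15*np.array([-np.cos(t),np.sin(t)]); print(k,(g-p[:2]).round(4),g.round(4),round(t+.095,3))
```

```text
[ 0.56685749 -0.06630253  0.30462985] [-3.13855399  0.01475907  0.74927865] [ 2.83508788 -4.31648161 -4.98607491] 0.016724260739147984 [-0.22219279  0.37423385  0.21570303  1.42310042 -0.01047244  0.59940405]
0.9963384058528503 0.15009403664038348
1 [-0.0165 -0.0153] [ 0.5504 -0.0816] 0.846
2 [-0.0305 -0.0328] [ 0.5363 -0.0991] 0.696
3 [-0.0418 -0.0523] [ 0.525  -0.1186] 0.546
4 [-0.0501 -0.0732] [ 0.5168 -0.1395] 0.396
5 [-0.0551 -0.0951] [ 0.5117 -0.1614] 0.246
6 [-0.0569 -0.1175] [ 0.51   -0.1838] 0.096
7 [-0.0552 -0.1399] [ 0.5117 -0.2062] -0.054
```

Tracking well with tiny forces; continue.

Request:
{"api": "servo_tool", "payload": {"plan": [[[-0.0165,-0.0153,0,0,0,0.15,0.01],[-0.0305,-0.0328,0,0,0,0.3,0.01],[-0.0418,-0.0523,0,0,0,0.45,0.01],[-0.0501,-0.0732,0,0,0,0.6,0.01],[-0.0551,-0.0951,0,0,0,0.75,0.01]]]}}

```text
time: 28.85
position: [0.5096, -0.1617, 0.3046]
orientation: [-3.135, 0.014, 1.503]
wrist_force: [-2.7, -0.3, 1.3]
grip_width: 0.0164
```

Request:
{"api": "servo_tool", "payload": {"plan": [[[-0.002,-0.018,0,0,0,0.1,0.01],[-0.001,-0.032,0,0,0,0.15,0.01],[0.0,-0.04,0,0,0,0.15,0.01],[0.0,-0.043,0,0,0,0.15,0.01]]]}}

```text
time: 29.35
position: [0.5083, -0.202, 0.3045]
orientation: [-3.133, 0.007, 1.654]
wrist_force: [-5.2, 13.9, 5.8]
grip_width: 0.0164
```

Request:
{"api": "servo_tool", "payload": {"plan": [[[0,0,0,0,0,0,0.03],[0,0.001,0,0,0,0,0.06],[0,0.001,0.0,0,0,0,0.06],[0,0.001,0.05,0,0,0,0.06],[0,0.001,0.09,0,0,0,0.06]]]}}

```text
time: 29.98
position: [0.5079, -0.2008, 0.3954]
orientation: [-3.133, 0.007, 1.654]
wrist_force: [0.4, -1.5, -0.3]
grip_width: 0.0601
```

Run:
```python
from h import *
f=grab('wrist','wrist23'); s=manip.sense(); print(s['position'],s['orientation'],s['wrist_force'],s['grip_width'])
g=grab('side'); h=grab('scene')
cv2.imwrite('pics/c23.png',np.hstack([cv2.resize(g['image'][110:310,170:420],None,fx=1.6,fy=1.6),cv2.resize(h['image'][110:310,220:470],None,fx=1.6,fy=1.6)]))
```

```text
[ 0.50891605 -0.20141584  0.40101406] [-3.13992033  0.01155314  1.65359921] [-0.12461442 -0.61616245  4.26371449] 0.05994063844168929
```

View pics/wrist23.png

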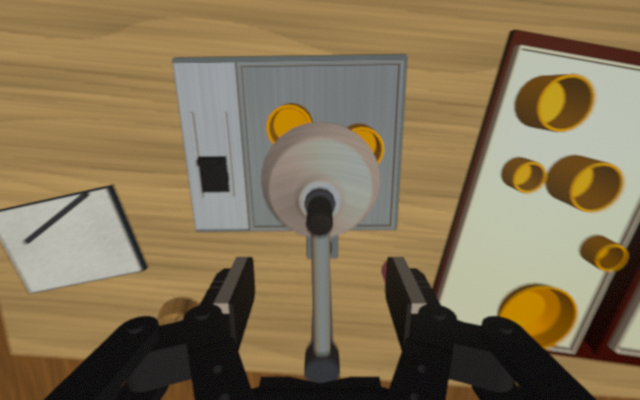

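View pics/c23.png

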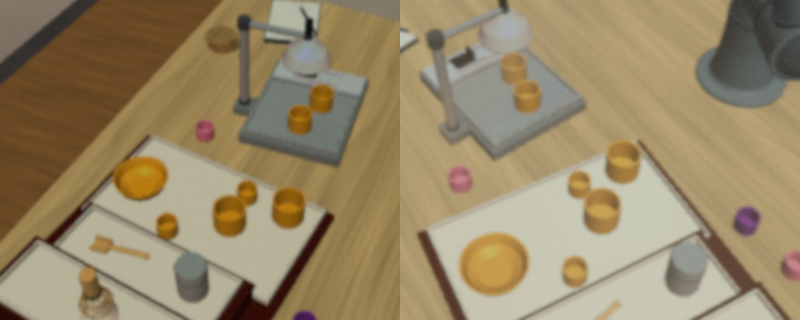

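Request:
{"api": "servo_tool", "payload": {"plan": [[[0,-0.04,0,0,0,0.17,0.06],[0.0,-0.08,0,0,0,0.34,0.06],[0.0,-0.12,0,0,0,0.51,0.06],[0.0,-0.15,0,0,0,0.68,0.06],[0,-0.17,0,0,0,0.85,0.06]]]}}

```text
time: 30.75
position: [0.5091, -0.3732, 0.3947]
orientation: [-3.138, 0.008, 2.508]
wrist_force: [-0.5, 0.7, 0.2]
grip_width: 0.0599
```

Request:
{"api": "servo_tool", "payload": {"plan": [[[0,0,0,0,0,0.17,0.06],[0.0,0,-0.04,0,0,0.34,0.06],[0.0,0,-0.08,0,0,0.51,0.06],[0.0,0,-0.12,0,0,0.68,0.06],[0,0,-0.15,0,0,0.733,0.06]]]}}

```text
time: 31.38
position: [0.5079, -0.3722, 0.241]
orientation: [-3.141, 0.005, -3.04]
wrist_force: [0.0, 0.1, 0.2]
grip_width: 0.0603
```

Run:
```python
from h import *
f=grab('wrist','wrist24'); s=manip.sense(); print(s['position'],s['orientation'],s['wrist_force'],s['joints'][5])
```

```text
[ 0.50648241 -0.37095924  0.23680162] [ 3.13739690e+00  3.55548893e-04 -3.03941429e+00] [-0.86722063  1.24745974 -2.73943826] -2.4075718926599863
```

View pics/wrist24.png

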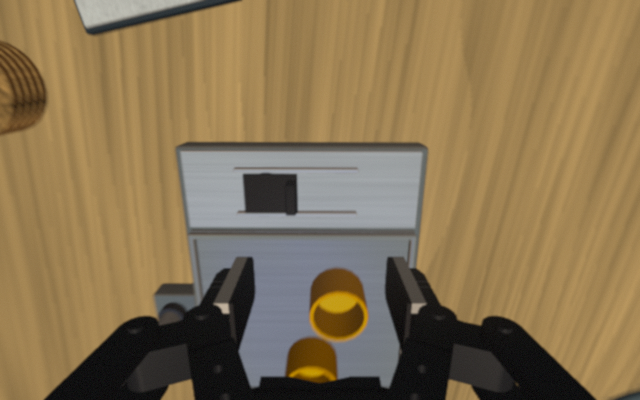

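Run:
```python
from h import *
f=grab('wrist'); print(f['xyz'])
cv2.imwrite('pics/c24.png',cv2.resize(f['image'][140:240,170:430],None,fx=3,fy=3,interpolation=2))
```

```text
[ 0.51532056 -0.45290932  0.35939992]
```

View pics/c24.png

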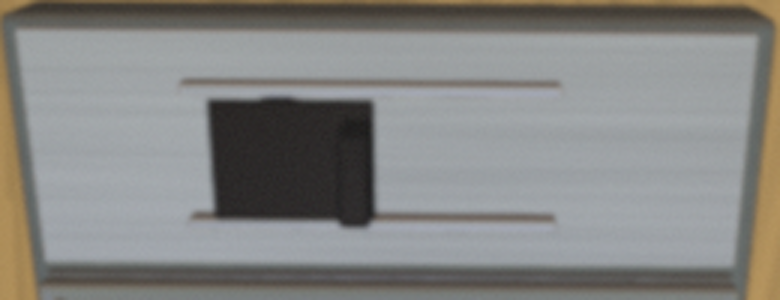

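Run:
```python
from h import *
f=grab('wrist'); s=manip.sense();print(s['position'],s['orientation'])
for n,u,v,z in [('fintop',355,172,.071),('plate+x edge top',208,100,.051),('plate+x edge bot',216,217,.051),('rail1L',180,83,.048),('rail1R',560,86,.048),('rail2L',192,216,.048),('rail2R',553,219,.048),('stripTL',17,28,.04),('stripTR',758,36,.04)]:
    print(n,onz(f,170+u/3,140+v/3,z).round(4))
```

```text
[ 0.50752735 -0.37183739  0.24181145] [ 3.14062352  0.00332001 -3.04304623]
fintop [ 0.5336 -0.3535  0.071 ]
plate+x edge top [ 0.5821 -0.3658  0.051 ]
plate+x edge bot [ 0.5786 -0.3269  0.051 ]
rail1L [ 0.5916 -0.3696  0.048 ]
rail1R [ 0.4732 -0.3803  0.048 ]
rail2L [ 0.5871 -0.3253  0.048 ]
rail2R [ 0.4695 -0.3359  0.048 ]
stripTL [ 0.645  -0.3802  0.04  ]
stripTR [ 0.4121 -0.4007  0.04  ]
```

Request:
{"api": "servo_tool", "payload": {"plan": [[[0.01,0.01,-0.03,0,0,0,0.035],[0.026,0.02,-0.07,0,0,0,0.035],[0.026,0.02,-0.11,0,0,0,0.035],[0.026,0.02,-0.125,0,0,0,0.035],[0.026,0.02,-0.125,0,0,0,0.035]]], "squeeze": 30}}

```text
time: 32.15
position: [0.5334, -0.352, 0.117]
orientation: [3.14, 0.003, -3.044]
wrist_force: [0.4, -1.0, 0.4]
grip_width: 0.0346
```

Run:
```python
from h import *
f=grab('wrist','wrist25'); s=manip.sense(); print(s['position'],s['orientation'],s['wrist_force'],s['grip_width'],proj(f,(.5336,-.352,.071)))
```

```text
[ 0.53409438 -0.35257259  0.11825692] [-3.14130811  0.00451376 -3.0436756 ] [0.38840659 0.58772374 0.60924893] 0.035398454225629386 [320.51007323 242.86512369]
```

View pics/wrist25.png

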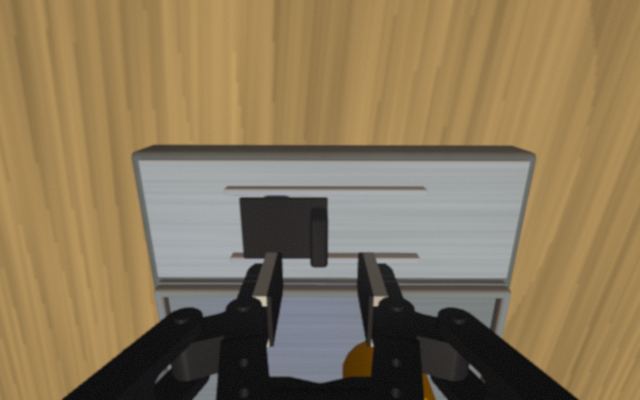

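Request:
{"api": "servo_tool", "payload": {"plan": [[[0,-0.001,-0.02,0,0,0,0.035],[0,-0.001,-0.036,0,0,0,0.035],[0,-0.001,-0.042,0,0,0,0.035],[0,-0.001,-0.042,0,0,0,0.035]]]}}

```text
time: 32.7
position: [0.5339, -0.3535, 0.0762]
orientation: [3.141, 0.004, -3.044]
wrist_force: [-1.1, -0.9, 0.2]
grip_width: 0.0351
```

Request:
{"api": "servo_tool", "payload": {"plan": [[[0,0,0,0,0,0,0.005],[0,0,0,0,0,0,0.005],[0,0,0,0,0,0,0.005]]]}}

```text
time: 33.08
position: [0.5343, -0.3538, 0.077]
orientation: [-3.141, 0.005, -3.044]
wrist_force: [-0.3, 0.3, 3.6]
grip_width: 0.0092
```

Request:
{"api": "servo_tool", "payload": {"plan": [[[-0.015,-0.0014,0,0,0,0,0.005],[-0.03,-0.0028,0,0,0,0,0.005],[-0.042,-0.004,0,0,0,0,0.005],[-0.05,-0.0047,0,0,0,0,0.005],[-0.052,-0.0049,0,0,0,0,0.005]]]}}

```text
time: 33.7
position: [0.4852, -0.3586, 0.0771]
orientation: [3.142, 0.013, -3.043]
wrist_force: [13.8, 1.2, -10.3]
grip_width: 0.0094
```

Request:
{"api": "servo_tool", "payload": {"plan": [[[0.002,0,0,0,0,0,0.02],[0.002,0,0,0,0,0,0.035],[0.002,0,0.03,0,0,0,0.035],[0.01,0,0.07,0,0,0,0.03],[0.03,-0.01,0.08,0,0,0,0.0]]]}}

```text
time: 34.33
position: [0.5157, -0.3693, 0.1605]
orientation: [-3.139, 0.015, -3.043]
wrist_force: [1.3, -0.7, -0.5]
grip_width: 0.013
```

Request:
{"api": "servo_tool", "payload": {"plan": [[[0.02,-0.01,0,0,0,0,0.0],[0.025,-0.02,0,0,0,0,0.0],[0.025,-0.02,0,0,0,0,0.0]]]}}

```text
time: 34.7
position: [0.54, -0.3899, 0.1598]
orientation: [-3.139, 0.014, -3.044]
wrist_force: [1.0, -0.2, -0.3]
grip_width: -0.0003
```

Run:
```python
from h import *
f=grab('wrist','wrist26'); s=manip.sense(); print(s['position'],s['orientation'],s['wrist_force'],s['grip_width'],proj(f,(.5585,-.3505,.046)))
```

```text
[ 0.53966935 -0.38928425  0.15975749] [-3.13978336  0.01338776 -3.04417077] [-0.75201457  0.63880516  0.18105082] -2.3558780682064357e-05 [293.39105549 248.59170769]
```

View pics/wrist26.png

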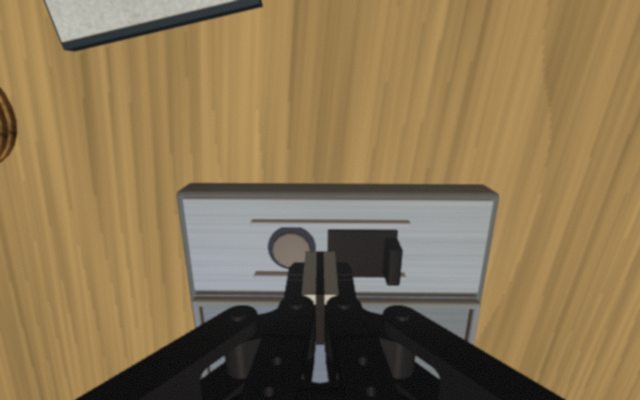

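Request:
{"api": "servo_tool", "payload": {"plan": [[[0.01,0.02,-0.02,0,-0.013,0,0.0],[0.0195,0.038,-0.05,0,-0.013,0,0.0],[0.0195,0.0385,-0.075,0,-0.013,0,0.0],[0.0195,0.0385,-0.085,0,-0.013,0,0.0]]]}}

```text
time: 35.25
position: [0.5572, -0.3492, 0.0727]
orientation: [-3.142, 0.023, -3.044]
wrist_force: [-0.4, 0.0, 0.2]
grip_width: -0.0002
```

Request:
{"api": "servo_tool", "payload": {"plan": [[[0,0,-0.005,0,0,0,0.0],[0,0,-0.01,0,0,0,0.0],[0,0,-0.012,0,0,0,0.0]]]}}

```text
time: 35.62
position: [0.5569, -0.3495, 0.0614]
orientation: [-3.141, 0.023, -3.044]
wrist_force: [-3.0, 0.7, 4.7]
grip_width: -0.0
```

Request:
{"api": "servo_tool", "payload": {"plan": [[[0,0,-0.003,0,0.02,0,0.0],[0,0,-0.005,0,0.02,0,0.0],[0,0,-0.006,0,0.02,0,0.0],[0,0,-0.006,0,0.02,0,0.0]]]}}

```text
time: 36.12
position: [0.5574, -0.3496, 0.0598]
orientation: [-3.141, 0.004, -3.044]
wrist_force: [-8.4, 5.0, 23.6]
grip_width: 0.0
```

Request:
{"api": "servo_tool", "payload": {"plan": [[[0,0,0.02,0,0,0,0.0],[-0.02,-0.003,0.05,0,0,0,0.02],[-0.05,-0.007,0.06,0,0,0,0.035],[-0.072,-0.009,0.06,0,0,0,0.035],[-0.072,-0.009,0.06,0,0,0,0.035]]]}}

```text
time: 36.75
position: [0.4847, -0.3592, 0.1203]
orientation: [-3.141, 0.004, -3.046]
wrist_force: [0.1, 0.4, 0.6]
grip_width: 0.0349
```

Run:
```python
from h import *
f=grab('wrist','wrist27'); s=manip.sense(); print(s['position'],s['orientation'],s['wrist_force'],s['grip_width'],proj(f,(.4843,-.357,.071)))
```

```text
[ 0.48563015 -0.35905173  0.12016545] [-3.14079371  0.00480411 -3.04493029] [ 0.27419683  0.51268715 -0.50191924] 0.0351384406739477 [321.32479136 244.06138591]
```

View pics/wrist27.png

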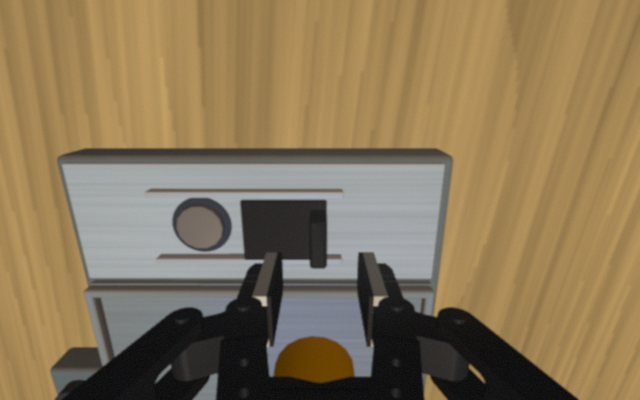

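Fin at (318,240) is between the jaws as planned; the button is back up at (202,224). Descend and grip.

Request:
{"api": "servo_tool", "payload": {"plan": [[[0,0,-0.02,0,0,0,0.035],[0,0,-0.036,0,0,0,0.035],[0,0,-0.044,0,0,0,0.035],[0,0,-0.044,0,0,0,0.035]]]}}

```text
time: 37.3
position: [0.4854, -0.3585, 0.0752]
orientation: [3.141, 0.004, -3.045]
wrist_force: [0.4, -0.8, -0.6]
grip_width: 0.0352
```

Request:
{"api": "servo_tool", "payload": {"plan": [[[0,0,0,0,0,0,0.005],[0,0,0,0,0,0,0.005],[0,0,0,0,0,0,0.005]]]}}

```text
time: 37.67
position: [0.4858, -0.3588, 0.0757]
orientation: [-3.141, 0.005, -3.045]
wrist_force: [0.2, 0.4, 0.7]
grip_width: 0.0093
```

Request:
{"api": "servo_tool", "payload": {"plan": [[[0.015,0.0014,0,0,0,0,0.005],[0.03,0.0028,0,0,0,0,0.005],[0.042,0.004,0,0,0,0,0.005],[0.05,0.0047,0,0,0,0,0.005],[0.052,0.0049,0,0,0,0,0.005]]]}}

```text
time: 38.3
position: [0.5357, -0.3539, 0.0758]
orientation: [-3.141, -0.002, -3.045]
wrist_force: [-12.0, -0.6, 8.8]
grip_width: 0.0091
```

At the stop (−12 N). Release, retreat and check everything.

Request:
{"api": "servo_tool", "payload": {"plan": [[[-0.001,0,0,0,0,0,0.02],[-0.001,0,0,0,0,0,0.035],[-0.001,0,0.04,0,0,0,0.035],[-0.001,0,0.09,0,0,0,0.035],[-0.02,-0.02,0.14,0,0,0,0.035]]]}}

```text
time: 38.92
position: [0.5169, -0.3729, 0.2171]
orientation: [-3.141, -0.0, -3.042]
wrist_force: [0.3, 0.3, -0.1]
grip_width: 0.035
```

Request:
{"api": "servo_tool", "payload": {"plan": [[[-0.02,-0.01,0.04,0,0,0,0.05],[-0.04,-0.01,0.08,0,0,0,0.05],[-0.04,-0.01,0.08,0,0,0,0.05]]]}}

```text
time: 39.3
position: [0.4777, -0.3846, 0.3017]
orientation: [-3.135, 0.005, -3.043]
wrist_force: [-0.4, -0.4, 1.5]
grip_width: 0.0502
```

Run:
```python
from h import *
f=grab('wrist','wrist28'); s=manip.sense(); print(s['position'],s['wrist_force'],s['time'])
g=grab('side'); h=grab('scene')
cv2.imwrite('pics/c28.png',cv2.resize(g['image'][110:330,150:430],None,fx=2.8,fy=2.7,interpolation=2))
cv2.imwrite('pics/c29.png',cv2.resize(h['image'][100:320,210:490],None,fx=2.8,fy=2.7,interpolation=2))
```

```text
[ 0.4777339  -0.38384549  0.29923458] [-0.89305632 -0.63436489 -1.06799778] 39.35
```

View pics/wrist28.png

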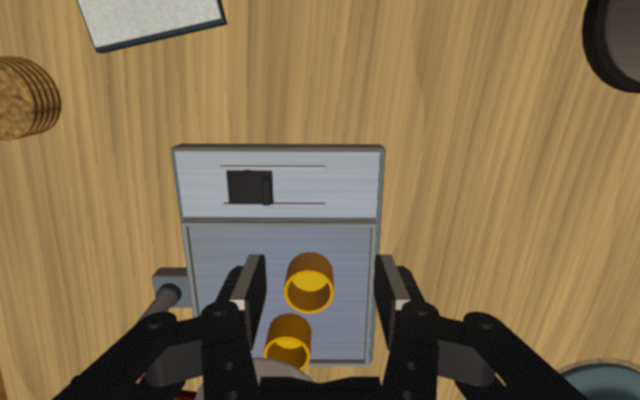

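View pics/c28.png

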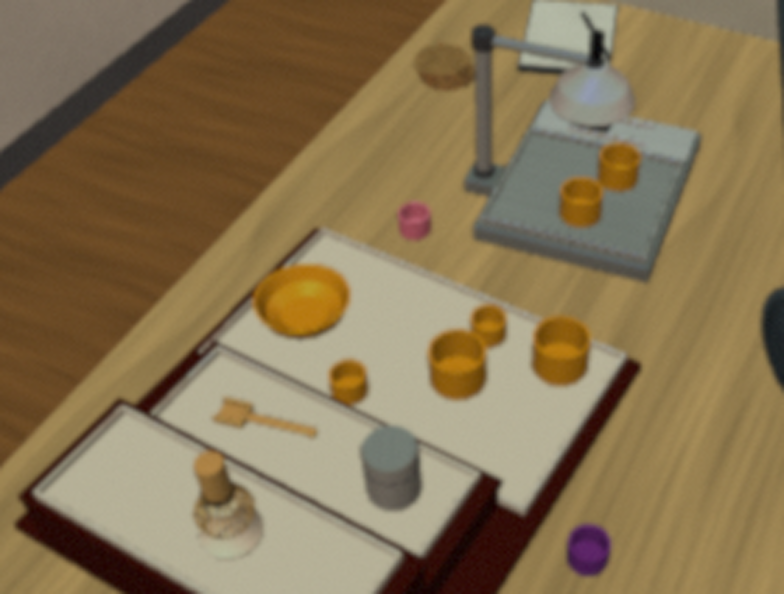

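View pics/c29.png

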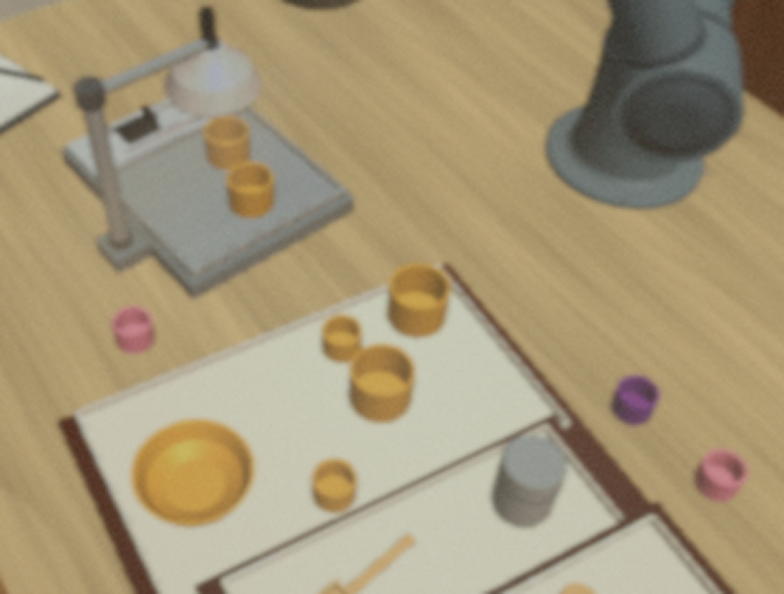

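```bash
python3 -c "
from h import *
print(manip.job_done())"
```

```text
the job is handed in; nothing more can be done
None
```

I finished the whole job and handed it in at about 39 s of the 210 s allowed. The hand-in gave no verdict, so the result rests on my own checks.

- **Lamp:** I swung it out to about 1.76 rad and later back against its stop over the plate (about 14 N resistance). The grip slipped part way through the outward swing, and I re-centred on it. I rotated the tool on the way back and it didn't slip.
- **Caddy:** It stands upright in the near half of the middle tray.
- **Cups:** Only two middle-size cups were present. Both stand upright on the plate inside the rail. One touched down with about 29 N on the wrist sensor, firmer than intended but not dropped.
- **Tab and button:**
    - The tab reached its stop when open.
    - The button went right down, reading 24 N against its 5 N spring.
    - The tab went back against its stop over the button.

The last pictures show the lamp over the plate and the tab covering the button. The two small and two large cups are still in the bottom tray, and the bowl, scoop and whisk look where they were. The arm was clear of everything. No cup was seen knocked aside, and none of these last checks failed.

A wrist reading of about 55 N appeared for a moment as I lifted away from the lamp grip. I didn't find the cause; it is below the 120 N wrist limit but above the 40 N limit for the arm or gripper body pressing on something. Positions measured from different cameras differed by up to about 1 cm at the lamp grip and a few mm elsewhere, so I checked with a close view before gripping the cups, the caddy and the fin.

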